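Hang the lift-off door of the stall's display case

TASK

The little door of the wooden display case lies on its back on the stall. First stand it on the easel, bottom edge on the ledge and back against the slope, and let go, so that it can be taken again by its top edge; then, with the door standing open, lower it gently so that both hinge knuckles sit fully down on their pins. Let go, swing the door shut against the case, and leave the jars and the bottle standing where they are.

Things in the scene. Friction and masses are not known exactly. Their poses are not given: they have to be found in the camera images.
- door_center (a point): Centre of the door: a loose pale wooden panel 150 x 150 x 14 mm, about 0.24 kg, grasped and carried. Axes: +x to the hinge edge, +y to the top edge, +z out of the front face. It starts lying on its back, front up. When hung its +y points up and its +z out of the case.
- pull (a point): Centre of the door's pull: a dark wooden bar fixed to the front face, 14 mm wide (door x), 70 mm long (door y), standing 36 mm out from the face. It lies 48 mm from the door's centre towards the free edge, at mid height; this point is 18 mm above the face. Axes as the door.
- knuckle_lo (a point): Lower hinge knuckle, on the door: centre of the lower end of a steel tube along door y, 16 mm long, 18 mm outside, 11 mm bore, open both ends. From the door's centre: +87 mm x, -53 mm y, +2 mm z. Axes as the door.
- knuckle_up (a point): Upper hinge knuckle, like the lower, 90 mm above it: centre of the lower end of its tube. From the door's centre: +87 mm x, +37 mm y, +2 mm z. Axes as the door.
- free_edge (a point): Middle of the door's free edge (the one opposite the knuckles), half-way through its thickness: 75 mm from the door's centre along -x. Axes as the door.
- pin_lo (a point): Root of the lower hinge pin on the fixed case: upright steel pin 8 mm thick, 19 mm tall, last 6 mm tapering to 3 mm, on a bracket of 8 mm radius; the knuckle's lower end comes to rest at this point. Axes of the case: -x out of its open front, +y along the front from hinge side to the other, z up. Point is 42 mm above the table.
- pin_up (a point): Root of the upper pin, straight above the lower pin by 90 mm, the same size, 132 mm above the table. Brackets are 6 mm thick; the lower knuckle must come in sideways under the upper bracket. The pins stand 12 mm in front of the case's face. The case is 130 deep (x), 190 wide (y), 185 mm high; the pins stand 7 mm in from its hinge side. Axes of the case.
- latch (a point): Point on the case where the middle of the door's free edge comes when the door is shut (162 mm from the pins along case +y, 95 mm above the table, 10 mm in front of the face); press it home against the case. It opens away from the front, turns freely by over 120 degrees, and stays where left or follows the withdrawing fingers by about 10 mm if not pressed home. Axes of the case.
- rest (a point): Fixed wooden easel: where the door's centre comes when it stands centred on it. A slope of 120 x 92 mm at 45 degrees, rising towards easel +x (x, y level, z up), with a 26 mm deep ledge square to it at its foot, 75 mm down the slope from this point. Standing door: its +y runs up the slope, +z out of it, +x towards easel -y; its top 58 mm overhang the slope.
- jar0_mid (a point): Middle of a jar of preserves, 66 mm across, 85 mm high, 0.45 kg. A bystander, to be left alone.
- jar1_mid (a point): Middle of a second jar, 66 mm across, 100 mm high. A bystander, to be left alone.
- jar2_mid (a point): Middle of a third jar, 66 mm across, 115 mm high. A bystander, to be left alone.
- bottle_mid (a point): Middle of a bottle of syrup, 56 mm across, 160 mm high, 0.4 kg. A bystander, to be left alone.
Not all that is in view belongs to the job. What is shaped like the part that bears door_center but blue or yellow is not meant.

How it is judged:
By the outcome, as a careful person would: the job done as asked, in the order asked, and still so for the second after the job is handed in, with the robot touching nothing.
It also fails if it takes over 72 s, if anything falls off the work surface, if the arm or the gripper's body presses on something with over 40 N, if the wrist force passes 120 N, or if a joint passes its speed limit or range.

ROBOT

A 7-joint arm with a two-finger parallel gripper is mounted at the origin on the work surface. World frame = base frame: x ahead of the robot, y to its left, z up, the work surface at z = 0. Lengths are in m, angles in rad, forces in N, time in s.
With the tool pointing down it reaches from about 0.4 to 0.85 m from the base axis. Payload 4.5 kg.
Tool frame: the origin (TCP) lies on the centre line of the jaws, within the pads' length; the fingertips stand 8 mm ahead of it and the grasp point (between the pads) lies 11 mm behind it (tip_extent is the distance from the TCP to the fingertips, in m); z points along the fingers, y is the line along which they close (so a half turn about z gives the same grasp; the last joint's range is limited). The gripper opens to 88 mm and grips with 3 to 60 N. Pads are 18 mm wide; open, the fingers measure 123 mm over their backs; the gripper's body (75 mm by 187 mm) begins 45 mm behind the grasp point.
Start: joints at [-1.224, 0.689, -0.195, 1.565, 0.157, 0.902, -0.215], TCP at [0.192, 0.595, 0.217] pointing down, gripper open.
Joint ranges: [-3.01, 3.01], [-0.46, 2.08], [-1.47, 1.51], [0.13, 2.56], [-1, 4.14], [0.04, 2.09], [-2.66, 2.66]. Speed limits (rad/s): [2.57, 2.57, 3.14, 3.14, 3.14, 3.14, 3.14].

INTERFACE

Orientations are given as a unit quaternion [x, y, z, w].
In Python, from bench import sense, capture, hand_in, tip_extent gives the robot as it stands.
- The arm moves only by the tool apply_moves, never from a script. Its argument "moves" is a list of rows, each an object of numbers: "tx", "ty", "tz": the shift along the tool's x, y, z in units of 0.3 m (1.0 is 0.3 m); "wx", "wy", "wz": the turn, a rotation vector about the tool's x, y, z in units of 30 degrees (1.0 is 30 degrees). In form: [{"tx": .., "ty": .., "tz": .., "wx": .., "wy": .., "wz": ..}, ...]. A call has 1 to 12 rows; each row is the pose to reach, as a shift and turn from the pose commanded when the call began, along the tool's axes at that moment; what a row does not reach only later rows make up. A row lasts 1/12 s, in which the tool goes at most 41.7 mm and 7.16 degrees, less where a joint would pass 70% of its speed; a pose out of reach is approached as far as the arm can. A call with a number of a shift or a turn outside -1 to 1 is refused whole. A call with a gripper value outside its range is refused whole. "hand" is the opening, from 0 (shut) to 1 (fully open), set as the call begins (left out, the last holds). The fingers move at their own pace and stop on an object; "squeeze" is the grip in N (left out, the last holds). Time passes only in rows, so rows that repeat a pose let the fingers close. It gives the time, the measured TCP pose, the force, the opening and the grip force at its end, in the units of the state.
- sense(): the state, without advancing time (a new reading comes with each control period).
- capture(name): name is "scene" or "top"; returns a dict with "image" (420x560x3 uint8, red, green, blue), "vertical_fov" (degrees; the focal length in pixels is half the picture's height over the tangent of half this angle, whatever the lens; pixels are square), "cx", "cy" (the principal point, pixels), "rvec" (rotation vector, rad) and "tvec" (3), from world to camera coordinates, as OpenCV has them. Camera axes: x right, y down, z forward; pixel columns grow to the right and rows downward; lengths in m; the calibration is good to about 2 mm. A picture is of the moment at which its call begins. There is no depth.
- hand_in(): hands the job in; it is judged then, once.
The state is a dict: "clock": time; "joint_positions": joint angles; "joint_vel": joint speeds; "joint_torque": joint torques, N m; "tcp_pos": TCP position; "orientation": TCP orientation; "wrist_force": force on the tool from outside, world axes, zero at the start; "ft_torque": the same for the moment, N m; "gripper_width": opening from 0.0 (shut) to 1.0 (fully open); "gripper_force": force on a finger pad.
Only numpy, scipy, OpenCV 4.12 (cv2) and the standard library are available. Lean on these libraries where they do the work, as an engineer would, in place of code of your own. Each camera call takes 0.05 s, during which the arm holds its last target. There are 200 camera calls.

## Working session

There is one attempt and no reset: what is moved stays moved. The work goes in short steps, Python scripts to look and compute and a tool call to move; the robot and the scene stay as the last step left them, time stands still between calls to the robot, and variables do not carry over. Pictures are saved under pics/ and viewed, at most 10 in all, crops included, and the job is handed in when it is done.

Besides the shell and the picture viewer there is one more tool, called after "Emit:" in YAML: its name, and indented under it one key for each argument. apply_moves: Moves the arm, as the interface text tells. Shifts and turns lie within -1 to 1; 1 stands for 0.3 m of shift or 30 degrees of turn. Its arguments: {"type":"object","properties":{"moves":{"type":"array"},"hand":{"type":"number"},"squeeze":{"type":"number"}},"required":["moves"]}

```bash
mkdir -p pics; ls; python3 - <<'E'
from bench import *
import cv2
for n in("scene","top"):
    c=capture(n); cv2.imwrite(f"pics/{n}0.png",c["image"][...,::-1]); print(n,{k:v for k,v in c.items() if k!="image"})
s=sense();print(s["tcp_pos"],s["orientation"],s["clock"],tip_extent)
E
```

```text
pics
scene {'vertical_fov': 46.40789231009853, 'cx': 278.03775862878956, 'cy': 210.39943600641865, 'rvec': array([ 1.46937281,  2.16695722, -0.83831097]), 'tvec': array([ 0.08306798, -0.29303118,  1.72787919])}
top {'vertical_fov': 47.05760905592797, 'cx': 284.6702030700029, 'cy': 211.76381835448672, 'rvec': array([ 2.09069572, -2.14002787,  0.15954613]), 'tvec': array([0.13715544, 0.47738682, 1.4399337 ])}
[0.1921713  0.59409877 0.21608821] [ 1.55685493e-01  9.87806334e-01 -8.18157262e-04 -6.30205054e-05] 0.1 0.008
```

View pics/scene0.png

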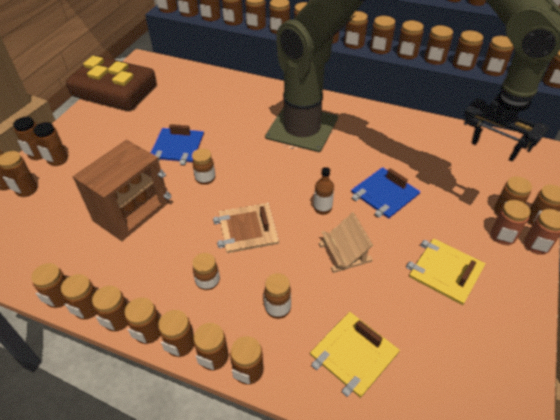

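View pics/top0.png

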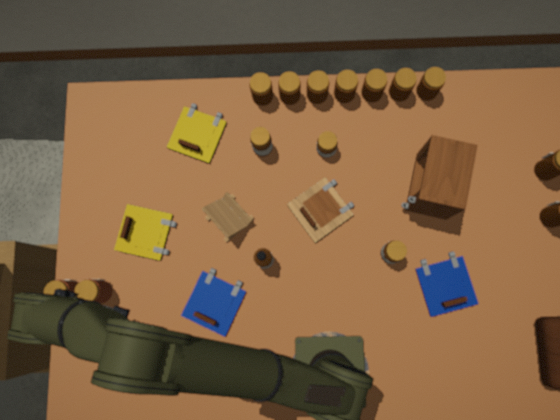

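The door is the pale panel at top (321,210) / scene (248,227). The four look-alikes, at top (197,135), (144,232), (214,303) and (447,286), are yellow or blue, so they are not meant. I'll confirm in enlarged crops.

```bash
python3 - <<'E'
import cv2
a=cv2.imread("pics/top0.png")[120:280,190:490];cv2.imwrite("pics/topc.png",cv2.resize(a,None,fx=2.6,fy=2.6,interpolation=cv2.INTER_CUBIC)[:, :800])
a=cv2.imread("pics/scene0.png")[140:330,70:390];cv2.imwrite("pics/scenec.png",cv2.resize(a,None,fx=2.5,fy=2.5,interpolation=cv2.INTER_CUBIC))
E
```

```text
(no output)
```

View pics/topc.png

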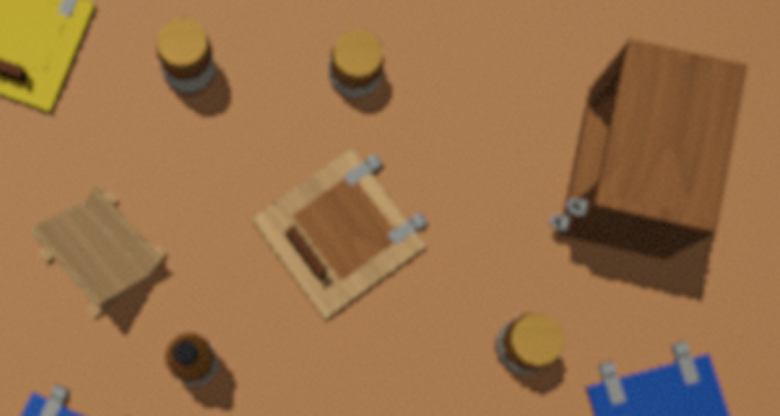

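View pics/scenec.png

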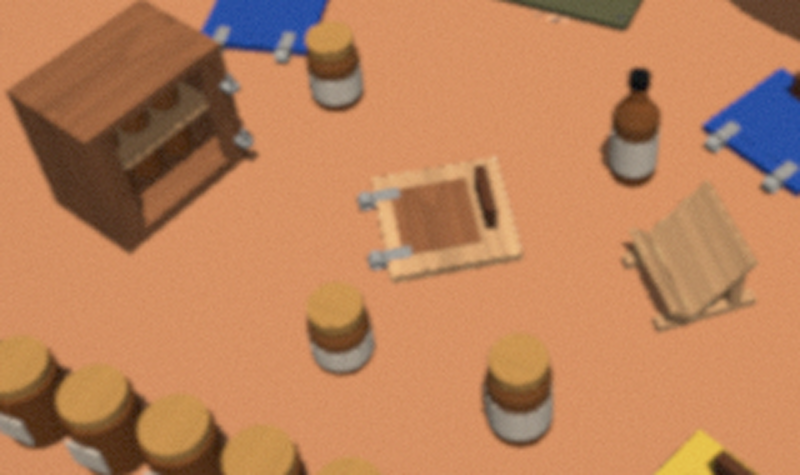

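The crops confirm the pale framed door with a dark pull. In the top crop its corners are at (352,150), (425,245), (328,318), (255,220), with the knuckles on the right. The case's pins are at (577,206) and (560,222), and the easel slope's corners at (97,188), (165,257), (98,310), (35,232).

```bash
cat > h.py <<'E'
import numpy as np, cv2
from scipy.optimize import least_squares
from scipy.spatial.transform import Rotation as R
f=lambda v:210/np.tan(np.radians(v)/2)
C={"scene":(46.40789231009853,278.03775862878956,210.39943600641865,[1.46937281,2.16695722,-0.83831097],[0.08306798,-0.29303118,1.72787919]),
"top":(47.05760905592797,284.6702030700029,211.76381835448672,[2.09069572,-2.14002787,0.15954613],[0.13715544,0.47738682,1.4399337])}
def proj(n,P):
    v,cx,cy,r,t=C[n]; K=np.array([[f(v),0,cx],[0,f(v),cy],[0,0,1]])
    return cv2.projectPoints(np.array(P,float).reshape(-1,1,3),np.array(r),np.array(t),K,None)[0].reshape(-1,2)
T=lambda p:np.array(p,float)/2.6+[190,120]
S=lambda p:np.array(p,float)/2.5+[70,140]
def plane(n,px,z):
    return least_squares(lambda q:proj(n,[[q[0],q[1],z]])[0]-px,[.6,0]).x
def tri(tp,sp):
    r=least_squares(lambda q:np.r_[proj("top",q)[0]-tp,proj("scene",q)[0]-sp],[.6,0,.1]);return r.x,np.sqrt(2*r.cost)
def fit(M,tp,sp,x0):
    """pose x,y,z,yaw of model M (local pts)"""
    M=np.array(M)
    w=lambda q:M@R.from_euler('z',q[3]).as_matrix().T+q[:3]
    g=lambda q:np.r_[[a for i,p in tp.items() for a in proj("top",w(q)[i])[0]-p]+[a for i,p in sp.items() for a in proj("scene",w(q)[i])[0]-p]]
    r=least_squares(g,x0,loss='soft_l1');return r.x,g(r.x).round(1)
E
python3 - <<'E'
from h import *
np.set_printoptions(precision=4,suppress=True)
for p in[(352,150),(425,245),(328,318),(255,220)]:print("door T",plane("top",T(p),.014))
for p in[(375,178),(497,158),(521,256),(395,280)]:print("door S",plane("scene",S(p),.014))
print("knk T",[plane("top",T(p),.016) for p in((374,161),(420,221))],"pull",plane("top",T((308,255)),.05))
for a,b in[((630,40),(95,140)),((745,65),(10,93)),((715,232),(142,2)),((600,207),(223,45)),((577,205),(228,82)),((560,222),(243,136))]:print("case",tri(T(a),S(b)))
for a,b in[((97,188),(685,322)),((165,257),(752,262)),((98,310),(707,185)),((35,232),(635,237))]:print("easel",tri(T(a),S(b)))
for a,b in[((97,188),(635,237)),((165,257),(685,322)),((98,310),(752,262)),((35,232),(707,185))]:print("easel2",tri(T(a),S(b)))
for a,h in[((358,50),.085),((185,45),.1),((537,335),.085),((185,350),.16)]:print("jar",plane("top",T(a),h))
E
```

```text
door T [ 0.5925 -0.0048]
door T [ 0.4726 -0.0881]
door T [0.3872 0.0311]
door T [0.5086 0.1156]
door S [ 0.472 -0.084]
door S [0.3897 0.0381]
door S [0.5174 0.1205]
door S [0.5991 0.004 ]
knk T [array([ 0.5775, -0.0309]), array([ 0.5017, -0.0832])] pull [0.458  0.0536]
case (array([ 0.6615, -0.2963,  0.1851]), np.float64(2.5499035304590736))
case (array([ 0.6328, -0.4229,  0.1808]), np.float64(0.6612980293006248))
case (array([ 0.4505, -0.3769,  0.1776]), np.float64(0.06691531189323359))
case (array([ 0.4797, -0.2549,  0.1761]), np.float64(1.674018737385076))
case (array([ 0.4931, -0.2448,  0.1337]), np.float64(0.5082474648968107))
case (array([ 0.4914, -0.2452,  0.0432]), np.float64(0.4041106933960458))
easel (array([0.5481, 0.3133, 0.0281]), np.float64(3.2828266404542523))
easel (array([0.4462, 0.3032, 0.0039]), np.float64(33.81611341522293))
easel (array([0.396 , 0.2953, 0.078 ]), np.float64(0.8727863896377762))
easel (array([0.5015, 0.2981, 0.1093]), np.float64(30.92955547029822))
easel2 (array([0.533 , 0.2694, 0.1326]), np.float64(9.857569350948404))
easel2 (array([ 0.4721,  0.2746, -0.0925]), np.float64(16.249444187966564))
easel2 (array([ 0.4026,  0.3388, -0.0321]), np.float64(11.065851408928534))
easel2 (array([0.4764, 0.3269, 0.1762]), np.float64(11.953371563686204))
jar [ 0.6958 -0.0117]
jar [0.703  0.1915]
jar [ 0.3542 -0.2008]
jar [0.3397 0.1912]
```

```bash
python3 - <<'E'
from h import *
np.set_printoptions(precision=4,suppress=True)
for a,b in[((97,188),(685,322)),((165,257),(635,237)),((98,310),(707,185)),((35,232),(752,262))]:print("easel",tri(T(a),S(b)))
h=.075
M=[[h,h,.014],[h,-h,.014],[-h,-h,.014],[-h,h,.014]]
print("door",fit(M,dict(zip(range(4),map(T,[(352,150),(425,245),(328,318),(255,220)]))),dict(zip([1,2,3,0],map(S,[(375,178),(497,158),(521,256),(395,280)]))),[.49,.015,0,-.97]))
# case, origin at pin foot: corner list top: front-other, back-other, back-hinge, front-hinge, pins tips, bottom fronts
M=[[.012,.183,.185],[.142,.183,.185],[.142,-.007,.185],[.012,-.007,.185],[0,0,.143],[0,0,.05],[.012,.183,0]]
print("case",fit(M,dict(zip(range(6),map(T,[(630,40),(745,65),(715,232),(600,207),(577,205),(560,222)]))),dict(zip(range(7),map(S,[(95,140),(10,93),(142,2),(223,45),(228,85),(243,139),(130,250)]))),[.49,-.245,0,-1.8]))
a=cv2.imread("pics/top0.png")[185:250,190:265];b=cv2.imread("pics/scene0.png")[205:280,310:385]
k=lambda i:cv2.resize(i,(400,int(400*i.shape[0]/75)),interpolation=cv2.INTER_CUBIC)
a=k(a);b=k(b);o=np.zeros((400,800,3),np.uint8);o[:a.shape[0],:400]=a;o[:,400:]=b;cv2.imwrite("pics/easel.png",o)
E
```

```text
easel (array([0.5481, 0.3133, 0.0281]), np.float64(3.2828266404542523))
easel (array([0.4611, 0.2294, 0.0323]), np.float64(2.642303824720286))
easel (array([0.396 , 0.2953, 0.078 ]), np.float64(0.8727863896377762))
easel (array([0.4876, 0.3685, 0.0843]), np.float64(0.4286119275922004))
door (array([ 0.4907,  0.015 , -0.0067, -0.9694]), array([-0.3, -0.2,  0.1,  0.8, -1.1,  0.5, -1.1, -0. , -1.3,  0.9, -0.6,
        0.4,  0.6, -0.5, -1.8, -0.5]))
case (array([ 0.4917, -0.2431, -0.0071, -1.8272]), array([-0.7,  0.4,  0.6,  0.6,  0.7,  0.6, -1.7, -0.3, -0.1,  0.2, -0.5,
       -0.2, -3.4,  2.2, -1.3,  0.3, -0.3, -0.6, -1.1,  0. ,  1. , -1.9,
        0.9, -0.8,  0.4,  2.5]))
```

View pics/easel.png

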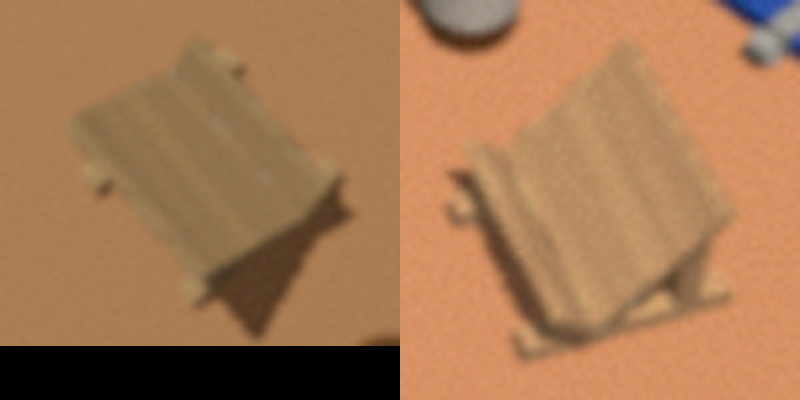

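The easel crop shows the slope's high edge at left (70,122)-(210,275) and right (630,40)-(733,213). The ledge tip runs (190,40)-(340,180) and (470,145)-(550,335). I'll refit the easel with a ledge model, fix z, and plan the pull grasp.

```bash
cat >> h.py <<'E'
T=lambda p:(np.array(p,float)+.5)/2.6-.5+[190,120]
S=lambda p:(np.array(p,float)+.5)/2.5-.5+[70,140]
def plan(p1,R1,start=None):
    """print calls from current (or given) pose to p1,R1"""
    from bench import sense
    if start is None:
        s=sense(); start=(np.array(s["tcp_pos"]),R.from_quat(s["orientation"]))
    p0,R0=start; p1=np.array(p1); rv=(R0.inv()*R1).as_rotvec()
    n=max(1,int(np.ceil(max(np.degrees(np.linalg.norm(rv))/29.5,np.linalg.norm(p1-p0)/.29))))
    for i in range(n):
        Ra=R0*R.from_rotvec(rv*i/n); t=Ra.inv().apply((p1-p0)/n)/.3; w=np.degrees(rv/n)/30
        k=max(np.linalg.norm(p1-p0)/n/.0417,np.degrees(np.linalg.norm(rv))/n/7.16)
        print(f"{i+1}/{n} rows>={k:.1f}",dict(zip(["tx","ty","tz","wx","wy","wz"],[float(round(v,3)) for v in [*t,*w]])))
def frame(x,y):
    x=np.array(x,float);x/=np.linalg.norm(x);y=np.array(y,float);y-=x*(x@y);y/=np.linalg.norm(y)
    return R.from_matrix(np.c_[x,y,np.cross(x,y)])
E
python3 - <<'E'
from h import *
np.set_printoptions(precision=4,suppress=True)
def fz(M,tp,sp,q0):
    M=np.array(M);w=lambda q:M@R.from_euler('z',q[2]).as_matrix().T+[q[0],q[1],0]
    g=lambda q:np.r_[[a for i,p in tp.items() for a in proj("top",w(q)[i])[0]-p]+[a for i,p in sp.items() for a in proj("scene",w(q)[i])[0]-p]]
    r=least_squares(g,q0,loss='soft_l1');return r.x
h=.075
M=[[h,h,.014],[h,-h,.014],[-h,-h,.014],[-h,h,.014]]
dt=dict(zip(range(4),map(T,[(352,150),(425,245),(328,318),(255,220)])));ds=dict(zip([1,2,3,0],map(S,[(375,178),(497,158),(521,256),(395,280)])))
print("door",fit(M,dt,ds,[.49,.015,0,-.97])[0],d:=fz(M,dt,ds,[.49,.015,-.97]))
M=[[.012,.183,.185],[.142,.183,.185],[.142,-.007,.185],[.012,-.007,.185],[0,0,.143],[0,0,.05],[.012,.183,0]]
ct=dict(zip(range(6),map(T,[(630,40),(745,65),(715,232),(600,207),(577,205),(560,222)])));cs=dict(zip(range(7),map(S,[(95,140),(10,93),(142,2),(223,45),(228,85),(243,139),(130,250)])))
print("case",fit(M,ct,cs,[.49,-.245,0,-1.8])[0],fz(M,ct,cs,[.49,-.245,-1.8]),"top-only",fz(M,ct,{},[.49,-.245,-1.8]))
c=.70711;u=np.array([c,0,c]);n=np.array([-c,0,c]);Y=np.array([0,.06,0])
M=[u*.017-n*.007+Y,u*.017-n*.007-Y,-u*.075+n*.019+Y,-u*.075+n*.019-Y]
E=lambda p,o:(np.array(p,float)+.5)/5.333-.5+o
a=[190,185];b=[310,205]
et={1:E((70,122),a),0:E((210,275),a),3:E((190,40),a),2:E((340,180),a)}
es={0:E((230,40),b),1:E((333,213),b),2:E((70,145),b),3:E((150,335),b)}
print("easel",fit(M,et,es,[.47,.3,.07,2.37]))
dx=np.array([np.cos(d[2]),np.sin(d[2]),0]);dy=np.array([-dx[1],dx[0],0])
P=np.r_[d[:2],0]-.048*dx
print("pull",P)
plan(P+[0,0,.13],frame(dy,dx))
E
```

```text
door [ 0.4914  0.0155 -0.0045 -0.9679] [ 0.4922  0.0163 -0.9678]
case [ 0.4923 -0.2423 -0.0053 -1.8269] [ 0.492  -0.2406 -1.8242] top-only [ 0.4911 -0.2413 -1.8206]
easel (array([0.4595, 0.3182, 0.083 , 2.3032]), array([-0.1, -0.3,  0.3, -0.2,  0.3, -0.3, -1.9,  1.1, -1.3,  0.4, -0.3,
        0.6, -0.3, -0.1,  3. , -2.4]))
pull [0.465  0.0558 0.    ]
1/5 rows>=3.6 {'tx': -0.283, 'ty': -0.285, 'tz': 0.058, 'wx': -0.0, 'wy': 0.001, 'wz': 0.85}
2/5 rows>=3.6 {'tx': -0.379, 'ty': -0.136, 'tz': 0.058, 'wx': -0.0, 'wy': 0.001, 'wz': 0.85}
3/5 rows>=3.6 {'tx': -0.4, 'ty': 0.041, 'tz': 0.058, 'wx': -0.0, 'wy': 0.001, 'wz': 0.85}
4/5 rows>=3.6 {'tx': -0.344, 'ty': 0.209, 'tz': 0.057, 'wx': -0.0, 'wy': 0.001, 'wz': 0.85}
5/5 rows>=3.6 {'tx': -0.22, 'ty': 0.337, 'tz': 0.057, 'wx': -0.0, 'wy': 0.001, 'wz': 0.85}
```

Emit:
apply_moves:
  moves:
    - {"tx":-0.283,"ty":-0.285,"wz":0.85}
    - {"tx":-0.283,"ty":-0.285,"wz":0.85}
    - {"tx":-0.283,"ty":-0.285,"wz":0.85}
    - {"tx":-0.283,"ty":-0.285,"wz":0.85}

```text
validation failed for argument at $.mo...
```

Emit:
apply_moves:
  moves:
    - {"tx":-0.379,"ty":-0.136,"wz":0.85}
    - {"tx":-0.379,"ty":-0.136,"wz":0.85}
    - {"tx":-0.379,"ty":-0.136,"wz":0.85}
    - {"tx":-0.379,"ty":-0.136,"wz":0.85}

```text
validation failed for argument at $.mo...
```

Emit:
apply_moves:
  moves:
    - {"tx":-0.4,"ty":0.041,"wz":0.85}
    - {"tx":-0.4,"ty":0.041,"wz":0.85}
    - {"tx":-0.4,"ty":0.041,"wz":0.85}
    - {"tx":-0.4,"ty":0.041,"wz":0.85}

```text
validation failed for argument at $.mo...
```

Emit:
apply_moves:
  moves:
    - {"tx":-0.344,"ty":0.209,"wz":0.85}
    - {"tx":-0.344,"ty":0.209,"wz":0.85}
    - {"tx":-0.344,"ty":0.209,"wz":0.85}
    - {"tx":-0.344,"ty":0.209,"wz":0.85}

```text
validation failed for argument at $.mo...
```

Emit:
apply_moves:
  moves:
    - {"tx":-0.22,"ty":0.337,"wz":0.85}
    - {"tx":-0.22,"ty":0.337,"wz":0.85}
    - {"tx":-0.22,"ty":0.337,"wz":0.85}
    - {"tx":-0.22,"ty":0.337,"wz":0.85}
    - {"tx":-0.22,"ty":0.337,"wz":0.85}

```text
validation failed for argument at $.mo...
```

```bash
python3 - <<'E'
from h import *
from bench import sense
d=-.9678;dx=np.array([np.cos(d),np.sin(d),0]);dy=np.array([-dx[1],dx[0],0])
print(sense()["tcp_pos"],sense()["joint_positions"])
plan([.4650,.0558,.028],frame(dy,dx))
E
```

```text
[0.1921713  0.59409877 0.21608821] [-1.22421566  0.6899132  -0.19454937  1.5662199   0.15734057  0.90249788
 -0.21508379]
1/5 rows>=3.6 {'tx': -0.283, 'ty': -0.285, 'tz': 0.126, 'wx': -0.0, 'wy': 0.001, 'wz': 0.85}
2/5 rows>=3.6 {'tx': -0.379, 'ty': -0.135, 'tz': 0.126, 'wx': -0.0, 'wy': 0.001, 'wz': 0.85}
3/5 rows>=3.6 {'tx': -0.4, 'ty': 0.041, 'tz': 0.126, 'wx': -0.0, 'wy': 0.001, 'wz': 0.85}
4/5 rows>=3.6 {'tx': -0.344, 'ty': 0.209, 'tz': 0.125, 'wx': -0.0, 'wy': 0.001, 'wz': 0.85}
5/5 rows>=3.6 {'tx': -0.22, 'ty': 0.337, 'tz': 0.125, 'wx': -0.0, 'wy': 0.001, 'wz': 0.85}
```

Rows apparently need all six keys.

Emit:
apply_moves:
  moves:
    - {"tx":-0.283,"ty":-0.285,"tz":0,"wx":0,"wy":0,"wz":0.85}
    - {"tx":-0.283,"ty":-0.285,"tz":0,"wx":0,"wy":0,"wz":0.85}
    - {"tx":-0.283,"ty":-0.285,"tz":0,"wx":0,"wy":0,"wz":0.85}
    - {"tx":-0.283,"ty":-0.285,"tz":0,"wx":0,"wy":0,"wz":0.85}

```text
clock: 0.43
tcp_pos: [0.252, 0.4779, 0.2162]
orientation: [0.377, 0.926, -0.004, 0.003]
wrist_force: [0.4, -0.8, -0.7]
gripper_width: 1.004
gripper_force: 0.0
```

Emit:
apply_moves:
  moves:
    - {"tx":-0.379,"ty":-0.136,"tz":0,"wx":0,"wy":0,"wz":0.85}
    - {"tx":-0.379,"ty":-0.136,"tz":0,"wx":0,"wy":0,"wz":0.85}
    - {"tx":-0.379,"ty":-0.136,"tz":0,"wx":0,"wy":0,"wz":0.85}
    - {"tx":-0.379,"ty":-0.136,"tz":0,"wx":0,"wy":0,"wz":0.85}

```text
clock: 0.77
tcp_pos: [0.305, 0.3705, 0.2166]
orientation: [0.573, 0.82, -0.003, 0.002]
wrist_force: [-0.1, -0.5, -0.8]
gripper_width: 0.999
gripper_force: 0.0
```

Emit:
apply_moves:
  moves:
    - {"tx":-0.4,"ty":0.041,"tz":0,"wx":0,"wy":0,"wz":0.85}
    - {"tx":-0.4,"ty":0.041,"tz":0,"wx":0,"wy":0,"wz":0.85}
    - {"tx":-0.4,"ty":0.041,"tz":0,"wx":0,"wy":0,"wz":0.85}
    - {"tx":-0.4,"ty":0.041,"tz":0,"wx":0,"wy":0,"wz":0.85}

```text
clock: 1.1
tcp_pos: [0.359, 0.2638, 0.2169]
orientation: [0.74, 0.673, -0.001, 0.002]
wrist_force: [0.4, 0.4, 0.3]
gripper_width: 1.003
gripper_force: 0.0
```

Emit:
apply_moves:
  moves:
    - {"tx":-0.344,"ty":0.209,"tz":0,"wx":0,"wy":0,"wz":0.85}
    - {"tx":-0.344,"ty":0.209,"tz":0,"wx":0,"wy":0,"wz":0.85}
    - {"tx":-0.344,"ty":0.209,"tz":0,"wx":0,"wy":0,"wz":0.85}
    - {"tx":-0.344,"ty":0.209,"tz":0,"wx":0,"wy":0,"wz":0.85}

```text
clock: 1.43
tcp_pos: [0.4137, 0.1564, 0.2172]
orientation: [0.87, 0.493, 0.0, 0.002]
wrist_force: [0.8, 0.0, 0.1]
gripper_width: 1.005
gripper_force: 0.0
```

Emit:
apply_moves:
  moves:
    - {"tx":-0.22,"ty":0.337,"tz":0,"wx":0,"wy":0,"wz":0.85}
    - {"tx":-0.22,"ty":0.337,"tz":0,"wx":0,"wy":0,"wz":0.85}
    - {"tx":-0.22,"ty":0.337,"tz":0,"wx":0,"wy":0,"wz":0.85}
    - {"tx":-0.22,"ty":0.337,"tz":0,"wx":0,"wy":0,"wz":0.85}
    - {"tx":-0.22,"ty":0.337,"tz":0,"wx":0,"wy":0,"wz":0.85}
    - {"tx":-0.22,"ty":0.337,"tz":0,"wx":0,"wy":0,"wz":0.85}

```text
clock: 1.93
tcp_pos: [0.4646, 0.057, 0.2165]
orientation: [0.954, 0.298, -0.001, -0.0]
wrist_force: [-0.2, -0.1, -0.8]
gripper_width: 1.001
gripper_force: 0.0
```

```bash
python3 - <<'E'
from h import *
from bench import sense
d=-.9678;dx=np.array([np.cos(d),np.sin(d),0]);dy=np.array([-dx[1],dx[0],0])
print(sense()["tcp_pos"],sense()["joint_positions"])
plan([.4650,.0558,.028],frame(dy,dx))
E
```

```text
[0.46464338 0.05700418 0.21646698] [-0.46506959  0.51789874  0.37855643  2.03990512 -0.31243299  0.63964688
 -0.84335517]
1/1 rows>=4.5 {'tx': -0.001, 'ty': 0.005, 'tz': 0.628, 'wx': -0.002, 'wy': 0.002, 'wz': 0.006}
```

Accurate tracking. Descend and grip the pull.

Emit:
apply_moves:
  moves:
    - {"tx":0,"ty":0.005,"tz":0.15,"wx":0,"wy":0,"wz":0.006}
    - {"tx":0,"ty":0.005,"tz":0.28,"wx":0,"wy":0,"wz":0.006}
    - {"tx":0,"ty":0.005,"tz":0.4,"wx":0,"wy":0,"wz":0.006}
    - {"tx":0,"ty":0.005,"tz":0.5,"wx":0,"wy":0,"wz":0.006}
    - {"tx":0,"ty":0.005,"tz":0.57,"wx":0,"wy":0,"wz":0.006}
    - {"tx":0,"ty":0.005,"tz":0.61,"wx":0,"wy":0,"wz":0.006}
    - {"tx":0,"ty":0.005,"tz":0.625,"wx":0,"wy":0,"wz":0.006}
    - {"tx":0,"ty":0.005,"tz":0.625,"wx":0,"wy":0,"wz":0.006}

```text
clock: 2.6
tcp_pos: [0.465, 0.0568, 0.0285]
orientation: [0.955, 0.297, -0.001, -0.001]
wrist_force: [-0.2, 1.3, 0.4]
gripper_width: 1.003
gripper_force: 0.0
```

Emit:
apply_moves:
  moves:
    - {"tx":0,"ty":0,"tz":0,"wx":0,"wy":0,"wz":0}
    - {"tx":0,"ty":0,"tz":0,"wx":0,"wy":0,"wz":0}
    - {"tx":0,"ty":0,"tz":0,"wx":0,"wy":0,"wz":0}
    - {"tx":0,"ty":0,"tz":0,"wx":0,"wy":0,"wz":0}
    - {"tx":0,"ty":0,"tz":0,"wx":0,"wy":0,"wz":0}
    - {"tx":0,"ty":0,"tz":0,"wx":0,"wy":0,"wz":0}
    - {"tx":0,"ty":0,"tz":0,"wx":0,"wy":0,"wz":0}
    - {"tx":0,"ty":0,"tz":0,"wx":0,"wy":0,"wz":0}
    - {"tx":0,"ty":0,"tz":0,"wx":0,"wy":0,"wz":0}
  hand: 0
  squeeze: 45

```text
clock: 3.35
tcp_pos: [0.4661, 0.0553, 0.0293]
orientation: [0.955, 0.296, 0.0, -0.0]
wrist_force: [0.4, 0.3, 1.1]
gripper_width: 0.343
gripper_force: 0.0
```

Emit:
apply_moves:
  moves:
    - {"tx":0,"ty":0,"tz":0,"wx":0,"wy":0,"wz":0}
    - {"tx":0,"ty":0,"tz":0,"wx":0,"wy":0,"wz":0}
    - {"tx":0,"ty":0,"tz":0,"wx":0,"wy":0,"wz":0}
    - {"tx":0,"ty":0,"tz":0,"wx":0,"wy":0,"wz":0}
    - {"tx":0,"ty":0,"tz":0,"wx":0,"wy":0,"wz":0}
    - {"tx":0,"ty":0,"tz":0,"wx":0,"wy":0,"wz":0}

```text
clock: 3.85
tcp_pos: [0.466, 0.0553, 0.0293]
orientation: [0.955, 0.296, -0.0, -0.0]
wrist_force: [1.0, 0.3, -0.8]
gripper_width: 0.001
gripper_force: 0.0
```

Emit:
apply_moves:
  moves:
    - {"tx":0,"ty":0,"tz":-0.03,"wx":0,"wy":0,"wz":0}
    - {"tx":0,"ty":0,"tz":-0.1,"wx":0,"wy":0,"wz":0}
    - {"tx":0,"ty":0,"tz":-0.2,"wx":0,"wy":0,"wz":0}
    - {"tx":0,"ty":0,"tz":-0.3,"wx":0,"wy":0,"wz":0}
    - {"tx":0,"ty":0,"tz":-0.4,"wx":0,"wy":0,"wz":0}
    - {"tx":0,"ty":0,"tz":-0.5,"wx":0,"wy":0,"wz":0}
    - {"tx":0,"ty":0,"tz":-0.6,"wx":0,"wy":0,"wz":0}
    - {"tx":0,"ty":0,"tz":-0.68,"wx":0,"wy":0,"wz":0}
    - {"tx":0,"ty":0,"tz":-0.72,"wx":0,"wy":0,"wz":0}
    - {"tx":0,"ty":0,"tz":-0.72,"wx":0,"wy":0,"wz":0}

```text
clock: 4.68
tcp_pos: [0.4675, 0.0554, 0.2483]
orientation: [0.955, 0.296, 0.003, 0.0]
wrist_force: [0.2, -0.1, -0.8]
gripper_width: 0.004
gripper_force: 0.0
```

The gripper closed on nothing, so I need to look.

```bash
python3 - <<'E'
from h import *
from bench import *
o=[]
for n,(x,y) in(("top",(240,130)),("scene",(180,150))):
    im=capture(n)["image"][...,::-1].copy(); cv2.imwrite(f"pics/{n}1.png",im)
    o.append(cv2.resize(im[y:y+150,x:x+130],(390,450),interpolation=cv2.INTER_CUBIC))
cv2.imwrite("pics/c1.png",np.hstack(o))
s=sense();print(proj("top",s["tcp_pos"]),proj("scene",s["tcp_pos"]),proj("top",[.465,.056,.05]),proj("scene",[.465,.056,.05]))
E
```

```text
[[309.03262413 203.19136193]] [[261.20843578 163.72522143]] [[307.5962371  215.83989456]] [[264.0592816 214.4552724]]
```

View pics/c1.png

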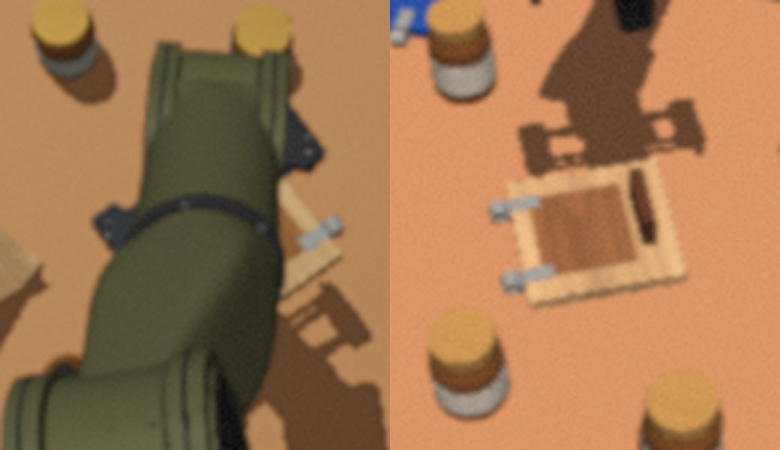

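Emit:
apply_moves:
  moves:
    - {"tx":0,"ty":0,"tz":0.14,"wx":0,"wy":0,"wz":0}
    - {"tx":0,"ty":0,"tz":0.28,"wx":0,"wy":0,"wz":0}
    - {"tx":0,"ty":0,"tz":0.4,"wx":0,"wy":0,"wz":0}
    - {"tx":0,"ty":0,"tz":0.5,"wx":0,"wy":0,"wz":0}
    - {"tx":0,"ty":0,"tz":0.54,"wx":0,"wy":0,"wz":0}
    - {"tx":0,"ty":0,"tz":0.54,"wx":0,"wy":0,"wz":0}
    - {"tx":0,"ty":0,"tz":0.54,"wx":0,"wy":0,"wz":0}
    - {"tx":0,"ty":0,"tz":0.54,"wx":0,"wy":0,"wz":0}
  hand: 1

```text
clock: 5.45
tcp_pos: [0.4661, 0.0551, 0.0836]
orientation: [0.955, 0.296, -0.0, 0.0]
wrist_force: [0.8, 0.2, 1.0]
gripper_width: 0.584
gripper_force: 0.0
```

```bash
python3 - <<'E'
from h import *
from bench import *
o=[]
s=sense();p=np.array(s["tcp_pos"]);Rm=R.from_quat(s["orientation"]).as_matrix();print(p,s["gripper_width"])
w=.044*s["gripper_width"]
pts=[p,p+Rm@[0,w,.008],p+Rm@[0,-w,.008]]
im=capture("scene")["image"][...,::-1].copy();cv2.imwrite("pics/scene2.png",im)
x,y,z=190,110,4.5
o=cv2.resize(im[y:y+130,x:x+150],None,fx=z,fy=z,interpolation=cv2.INTER_CUBIC)
for q,c in zip(proj("scene",pts+[[.465,.056,.05]]),[(255,255,255),(0,255,0),(0,0,255),(255,255,0)]):
    cv2.circle(o,tuple(int(v) for v in ((q-[x,y]+.5)*z-.5)),4,c,1)
cv2.imwrite("pics/c2.png",o)
E
```

```text
[0.46605891 0.05508632 0.08357328] 0.5843828031291941
```

View pics/c2.png

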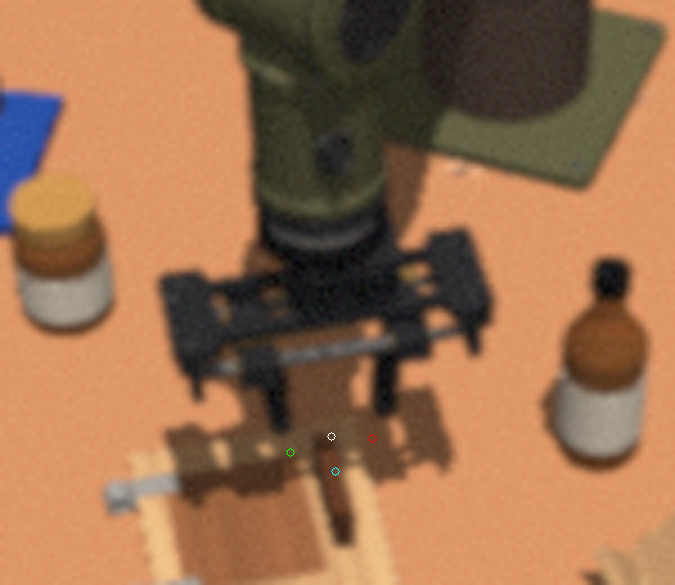

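```bash
python3 - <<'E'
from h import *
np.set_printoptions(precision=1,suppress=True)
d=-.9678;dx=np.array([np.cos(d),np.sin(d),0]);dy=np.array([-dx[1],dx[0],0]);P=np.array([.465,.0558,0])
cr=lambda q:((proj("scene",q)-[190,110]+.5)*4.5-.5)
for z in(.014,.05):
  print(z,cr([P+a*.007*dx+b*.035*dy+[0,0,z] for a in(-1,1) for b in(-1,1)]).tolist())
p=np.array([.46606,.05509,0])
for z in(.0756,.09,.1,.11):print("tip z",z,cr(p+[0,0,z]))
for k in(.01,.02,.03):print("back along -x",cr(p+[-k,0,.0756]), "along -dy",cr(p-k*dy+[0,0,.0756]))
c=[(.492,.0163)]
print("door corners",cr([[.4922,.0163,.014]+a*.075*dx+b*.075*dy for a in(-1,1) for b in(-1,1)]).tolist())
E
```

```text
0.014 [[336.414595368969, 467.13546475994355], [358.46071846402884, 547.825511848122], [315.4004503319785, 470.7988992358463], [336.7873975130659, 551.7196497269098]]
0.05 [[334.56983247288593, 429.96467975800596], [356.9864849916257, 510.99481987524445], [313.15404991647665, 433.64746466727763], [334.88567033576965, 514.9139589975769]]
tip z 0.0756 [[331.6 445.4]]
tip z 0.09 [[330.8 429.8]]
tip z 0.1 [[330.3 418.8]]
tip z 0.11 [[329.7 407.6]]
back along -x [[337.9 434.3]] along -dy [[328.5 433.8]]
back along -x [[344.2 423.3]] along -dy [[325.3 422.3]]
back along -x [[350.3 412.5]] along -dy [[322.2 411. ]]
door corners [[353.9083293196311, 418.233658402341], [403.2044488160115, 590.5973070959877], [130.6052334353772, 456.51559424653516], [164.4627236537024, 634.261873207297]]
```

The fingertips appear at crop (282,428)/(387,410). That is about 24 mm higher than the reported TCP implies, so they passed near the top of the pull. I'll go lower, feeling for contact by force.

Emit:
apply_moves:
  moves:
    - {"tx":0,"ty":0,"tz":0.05,"wx":0,"wy":0,"wz":0}
    - {"tx":0,"ty":0,"tz":0.1,"wx":0,"wy":0,"wz":0}
    - {"tx":0,"ty":0,"tz":0.14,"wx":0,"wy":0,"wz":0}
    - {"tx":0,"ty":0,"tz":0.17,"wx":0,"wy":0,"wz":0}
    - {"tx":0,"ty":0,"tz":0.185,"wx":0,"wy":0,"wz":0}
    - {"tx":0,"ty":0,"tz":0.195,"wx":0,"wy":0,"wz":0}
    - {"tx":0,"ty":0,"tz":0.2,"wx":0,"wy":0,"wz":0}
    - {"tx":0,"ty":0,"tz":0.2,"wx":0,"wy":0,"wz":0}
  hand: 1

```text
clock: 6.17
tcp_pos: [0.4663, 0.0553, 0.0236]
orientation: [0.955, 0.296, 0.0, 0.0]
wrist_force: [0.2, -1.2, 0.3]
gripper_width: 0.998
gripper_force: 0.0
```

Emit:
apply_moves:
  moves:
    - {"tx":0,"ty":0,"tz":0.005,"wx":0,"wy":0,"wz":0}
    - {"tx":0,"ty":0,"tz":0.01,"wx":0,"wy":0,"wz":0}
    - {"tx":0,"ty":0,"tz":0.015,"wx":0,"wy":0,"wz":0}
    - {"tx":0,"ty":0,"tz":0.015,"wx":0,"wy":0,"wz":0}

```text
clock: 6.5
tcp_pos: [0.4661, 0.0553, 0.0187]
orientation: [0.955, 0.296, -0.0, -0.0]
wrist_force: [-0.1, -0.2, 0.0]
gripper_width: 1.003
gripper_force: 0.0
```

Emit:
apply_moves:
  moves:
    - {"tx":0,"ty":0,"tz":0.005,"wx":0,"wy":0,"wz":0}
    - {"tx":0,"ty":0,"tz":0.01,"wx":0,"wy":0,"wz":0}
    - {"tx":0,"ty":0,"tz":0.015,"wx":0,"wy":0,"wz":0}
    - {"tx":0,"ty":0,"tz":0.015,"wx":0,"wy":0,"wz":0}

```text
clock: 6.83
tcp_pos: [0.4659, 0.0553, 0.014]
orientation: [0.955, 0.296, -0.0, -0.0]
wrist_force: [-0.3, -0.2, -0.2]
gripper_width: 0.999
gripper_force: 0.0
```

No contact with the claimed tips below the face level, so the offset is real. Down 8 mm more, then close.

Emit:
apply_moves:
  moves:
    - {"tx":0,"ty":0,"tz":0.01,"wx":0,"wy":0,"wz":0}
    - {"tx":0,"ty":0,"tz":0.018,"wx":0,"wy":0,"wz":0}
    - {"tx":0,"ty":0,"tz":0.026,"wx":0,"wy":0,"wz":0}
    - {"tx":0,"ty":0,"tz":0.026,"wx":0,"wy":0,"wz":0}

```text
clock: 7.17
tcp_pos: [0.4658, 0.0553, 0.006]
orientation: [0.955, 0.296, -0.0, -0.0]
wrist_force: [0.1, -0.2, 0.2]
gripper_width: 1.0
gripper_force: 0.0
```

Emit:
apply_moves:
  moves:
    - {"tx":0,"ty":0,"tz":0,"wx":0,"wy":0,"wz":0}
    - {"tx":0,"ty":0,"tz":0,"wx":0,"wy":0,"wz":0}
    - {"tx":0,"ty":0,"tz":0,"wx":0,"wy":0,"wz":0}
    - {"tx":0,"ty":0,"tz":0,"wx":0,"wy":0,"wz":0}
    - {"tx":0,"ty":0,"tz":0,"wx":0,"wy":0,"wz":0}
    - {"tx":0,"ty":0,"tz":0,"wx":0,"wy":0,"wz":0}
    - {"tx":0,"ty":0,"tz":0,"wx":0,"wy":0,"wz":0}
    - {"tx":0,"ty":0,"tz":0,"wx":0,"wy":0,"wz":0}
    - {"tx":0,"ty":0,"tz":0,"wx":0,"wy":0,"wz":0}
    - {"tx":0,"ty":0,"tz":0,"wx":0,"wy":0,"wz":0}
    - {"tx":0,"ty":0,"tz":0,"wx":0,"wy":0,"wz":0}
    - {"tx":0,"ty":0,"tz":0,"wx":0,"wy":0,"wz":0}
  hand: 0

```text
clock: 8.17
tcp_pos: [0.4661, 0.0552, 0.0065]
orientation: [0.955, 0.296, 0.0, 0.0]
wrist_force: [-0.2, 0.4, -0.6]
gripper_width: 0.151
gripper_force: 45.0
```

Gripped: 13.3 mm, 45 N. Plan the lift and the transfer over the easel.

```bash
cat >> h.py <<'E'
yaw=2.30; xe=np.array([np.cos(yaw),np.sin(yaw),0]); c45=.70711
EDX=np.array([xe[1],-xe[0],0]); EDY=c45*(xe+[0,0,1]); EDZ=c45*(-xe+[0,0,1])
REST=np.array([.457,.319,.083])
TCPrel=np.array([0,.048,-.0005])
RE=frame(EDY,EDX)
E
python3 - <<'E'
from h import *
from bench import sense
s=sense();p=np.array(s["tcp_pos"]);R0=R.from_quat(s["orientation"])
print(EDX,EDY,EDZ)
tgt=REST+.006*EDX-RE.apply(TCPrel)+[0,0,.18]
print(tgt); plan(tgt,RE,(p+[0,0,.28],R0)); plan(tgt,RE)
print(s["joint_positions"])
E
```

```text
[0.74570521 0.66627602 0.        ] [-0.47113044  0.52729561  0.70711   ] [ 0.47113044 -0.52729561  0.70711   ]
[0.42544482 0.29128005 0.26264645]
1/4 rows>=3.7 {'tx': 0.083, 'ty': -0.181, 'tz': 0.02, 'wx': 0.317, 'wy': 0.278, 'wz': -0.765}
2/4 rows>=3.7 {'tx': 0.14, 'ty': -0.129, 'tz': 0.063, 'wx': 0.317, 'wy': 0.278, 'wz': -0.765}
3/4 rows>=3.7 {'tx': 0.165, 'ty': -0.053, 'tz': 0.101, 'wx': 0.317, 'wy': 0.278, 'wz': -0.765}
4/4 rows>=3.7 {'tx': 0.153, 'ty': 0.031, 'tz': 0.126, 'wx': 0.317, 'wy': 0.278, 'wz': -0.765}
1/4 rows>=3.7 {'tx': 0.083, 'ty': -0.181, 'tz': -0.213, 'wx': 0.317, 'wy': 0.278, 'wz': -0.765}
2/4 rows>=3.7 {'tx': 0.181, 'ty': -0.16, 'tz': -0.165, 'wx': 0.317, 'wy': 0.278, 'wz': -0.765}
3/4 rows>=3.7 {'tx': 0.253, 'ty': -0.095, 'tz': -0.111, 'wx': 0.317, 'wy': 0.278, 'wz': -0.765}
4/4 rows>=3.7 {'tx': 0.285, 'ty': 0.0, 'tz': -0.064, 'wx': 0.317, 'wy': 0.278, 'wz': -0.765}
[-0.24944107  0.90057105  0.0546056   2.16806223 -0.52687596  0.0850437
 -0.66062351]
```

Emit:
apply_moves:
  moves:
    - {"tx":0,"ty":0,"tz":-0.03,"wx":0,"wy":0,"wz":0}
    - {"tx":0,"ty":0,"tz":-0.1,"wx":0,"wy":0,"wz":0}
    - {"tx":0,"ty":0,"tz":-0.2,"wx":0,"wy":0,"wz":0}
    - {"tx":0,"ty":0,"tz":-0.3,"wx":0,"wy":0,"wz":0}
    - {"tx":0,"ty":0,"tz":-0.4,"wx":0,"wy":0,"wz":0}
    - {"tx":0,"ty":0,"tz":-0.5,"wx":0,"wy":0,"wz":0}
    - {"tx":0,"ty":0,"tz":-0.6,"wx":0,"wy":0,"wz":0}
    - {"tx":0,"ty":0,"tz":-0.7,"wx":0,"wy":0,"wz":0}
    - {"tx":0,"ty":0,"tz":-0.8,"wx":0,"wy":0,"wz":0}
    - {"tx":0,"ty":0,"tz":-0.88,"wx":0,"wy":0,"wz":0}
    - {"tx":0,"ty":0,"tz":-0.933,"wx":0,"wy":0,"wz":0}
    - {"tx":0,"ty":0,"tz":-0.933,"wx":0,"wy":0,"wz":0}

```text
clock: 9.17
tcp_pos: [0.4673, 0.0554, 0.2895]
orientation: [0.955, 0.296, 0.003, -0.0]
wrist_force: [0.4, -0.1, -2.1]
gripper_width: 0.154
gripper_force: 45.0
```

Emit:
apply_moves:
  moves:
    - {"tx":0.042,"ty":-0.09,"tz":0.01,"wx":0.159,"wy":0.139,"wz":-0.383}
    - {"tx":0.083,"ty":-0.181,"tz":0.02,"wx":0.317,"wy":0.278,"wz":-0.765}
    - {"tx":0.083,"ty":-0.181,"tz":0.02,"wx":0.317,"wy":0.278,"wz":-0.765}
    - {"tx":0.083,"ty":-0.181,"tz":0.02,"wx":0.317,"wy":0.278,"wz":-0.765}
    - {"tx":0.083,"ty":-0.181,"tz":0.02,"wx":0.317,"wy":0.278,"wz":-0.765}

```text
clock: 9.58
tcp_pos: [0.4549, 0.1121, 0.2792]
orientation: [0.872, 0.477, 0.044, -0.101]
wrist_force: [0.1, -0.6, -2.4]
gripper_width: 0.151
gripper_force: 45.0
```

Emit:
apply_moves:
  moves:
    - {"tx":0.14,"ty":-0.129,"tz":0.063,"wx":0.317,"wy":0.278,"wz":-0.765}
    - {"tx":0.14,"ty":-0.129,"tz":0.063,"wx":0.317,"wy":0.278,"wz":-0.765}
    - {"tx":0.14,"ty":-0.129,"tz":0.063,"wx":0.317,"wy":0.278,"wz":-0.765}
    - {"tx":0.14,"ty":-0.129,"tz":0.063,"wx":0.317,"wy":0.278,"wz":-0.765}

```text
clock: 9.92
tcp_pos: [0.4444, 0.1737, 0.2733]
orientation: [0.741, 0.636, 0.086, -0.196]
wrist_force: [0.5, -0.5, -2.5]
gripper_width: 0.156
gripper_force: 45.0
```

Emit:
apply_moves:
  moves:
    - {"tx":0.165,"ty":-0.053,"tz":0.101,"wx":0.317,"wy":0.278,"wz":-0.765}
    - {"tx":0.165,"ty":-0.053,"tz":0.101,"wx":0.317,"wy":0.278,"wz":-0.765}
    - {"tx":0.165,"ty":-0.053,"tz":0.101,"wx":0.317,"wy":0.278,"wz":-0.765}
    - {"tx":0.165,"ty":-0.053,"tz":0.101,"wx":0.317,"wy":0.278,"wz":-0.765}

```text
clock: 10.25
tcp_pos: [0.4345, 0.2325, 0.2668]
orientation: [0.574, 0.76, 0.123, -0.281]
wrist_force: [0.4, -0.5, -1.0]
gripper_width: 0.153
gripper_force: 45.0
```

Emit:
apply_moves:
  moves:
    - {"tx":0.153,"ty":0.031,"tz":0.126,"wx":0.317,"wy":0.278,"wz":-0.765}
    - {"tx":0.153,"ty":0.031,"tz":0.126,"wx":0.317,"wy":0.278,"wz":-0.765}
    - {"tx":0.153,"ty":0.031,"tz":0.126,"wx":0.317,"wy":0.278,"wz":-0.765}
    - {"tx":0.153,"ty":0.031,"tz":0.126,"wx":0.317,"wy":0.278,"wz":-0.765}
    - {"tx":0.153,"ty":0.031,"tz":0.126,"wx":0.317,"wy":0.278,"wz":-0.765}
    - {"tx":0.153,"ty":0.031,"tz":0.126,"wx":0.317,"wy":0.278,"wz":-0.765}

```text
clock: 10.75
tcp_pos: [0.4251, 0.2908, 0.2609]
orientation: [0.38, 0.842, 0.154, -0.35]
wrist_force: [0.6, -0.3, -1.3]
gripper_width: 0.158
gripper_force: 45.0
```

```bash
python3 - <<'E'
from h import *
from bench import sense
plan(REST+.006*EDX-RE.apply(TCPrel)+[0,0,.06],RE);s=sense();print(s["joint_positions"],s["tcp_pos"],s["wrist_force"])
E
```

```text
1/1 rows>=2.8 {'tx': -0.278, 'ty': 0.004, 'tz': 0.279, 'wx': -0.003, 'wy': 0.003, 'wz': -0.012}
[-0.06397449  0.7397064  -0.34136915  1.69815102 -0.54947121  1.12375236
  0.70792463] [0.4250644  0.2908091  0.26085606] [ 0.56647254 -0.25241388 -1.30940237]
```

Emit:
apply_moves:
  moves:
    - {"tx":-0.08,"ty":0.0,"tz":0.08,"wx":0,"wy":0,"wz":0}
    - {"tx":-0.16,"ty":0.0,"tz":0.16,"wx":0,"wy":0,"wz":0}
    - {"tx":-0.23,"ty":0.0,"tz":0.23,"wx":0,"wy":0,"wz":0}
    - {"tx":-0.278,"ty":0.004,"tz":0.279,"wx":0,"wy":0,"wz":0}
    - {"tx":-0.278,"ty":0.004,"tz":0.279,"wx":0,"wy":0,"wz":0}
    - {"tx":-0.278,"ty":0.004,"tz":0.279,"wx":0,"wy":0,"wz":0}

```text
clock: 11.25
tcp_pos: [0.4251, 0.2918, 0.1442]
orientation: [0.379, 0.843, 0.155, -0.35]
wrist_force: [-0.5, 0.2, -1.1]
gripper_width: 0.158
gripper_force: 45.0
```

```bash
cat >> h.py <<'E'
def doorpts(c,dx,dy):
    dz=np.cross(dx,dy);return [np.array(c)+a*.075*dx+b*.075*dy+.007*dz for a,b in((-1,-1),(-1,1),(1,1),(1,-1))]
def poly(o,n,P,off,z,col):
    q=((proj(n,P)-off+.5)*z-.5)
    cv2.polylines(o,[np.int32(q*8)],True,col,1,cv2.LINE_AA,3)
    return q
E
python3 - <<'E'
from h import *
from bench import *
s=sense();p=np.array(s["tcp_pos"]);Rm=R.from_quat(s["orientation"]);M=Rm.as_matrix()
c=p+Rm.apply(TCPrel);print(p,s["joint_positions"].round(2))
out=[]
for n,off,z in(("scene",(300,130),4),("top",(170,150),4)):
    im=capture(n)["image"][...,::-1].copy();cv2.imwrite(f"pics/{n}3.png",im)
    o=cv2.resize(im[off[1]:off[1]+150,off[0]:off[0]+100],None,fx=z,fy=z,interpolation=cv2.INTER_CUBIC)
    print(n,poly(o,n,doorpts(c,M[:,1],M[:,0]),np.array(off),z,(0,255,0)).round())
    cr=REST-.007*EDZ
    print(poly(o,n,[cr+a*.06*EDX+b*EDY for a,b in((-1,-.075),(-1,.017),(1,.017),(1,-.075))],np.array(off),z,(255,0,0)).round())
    out.append(o)
cv2.imwrite("pics/c3.png",np.hstack(out))
E
```

```text
[0.42511608 0.29182276 0.1441533 ] [-0.06  0.92 -0.35  1.76 -0.56  0.92  0.83]
scene [[105. 342.]
 [266. 192.]
 [379. 357.]
 [200. 511.]]
[[116. 415.]
 [210. 329.]
 [291. 460.]
 [189. 547.]]
top [[319. 289.]
 [187. 369.]
 [ 45. 212.]
 [185. 145.]]
[[311. 303.]
 [237. 349.]
 [131. 233.]
 [209. 193.]]
```

View pics/c3.png

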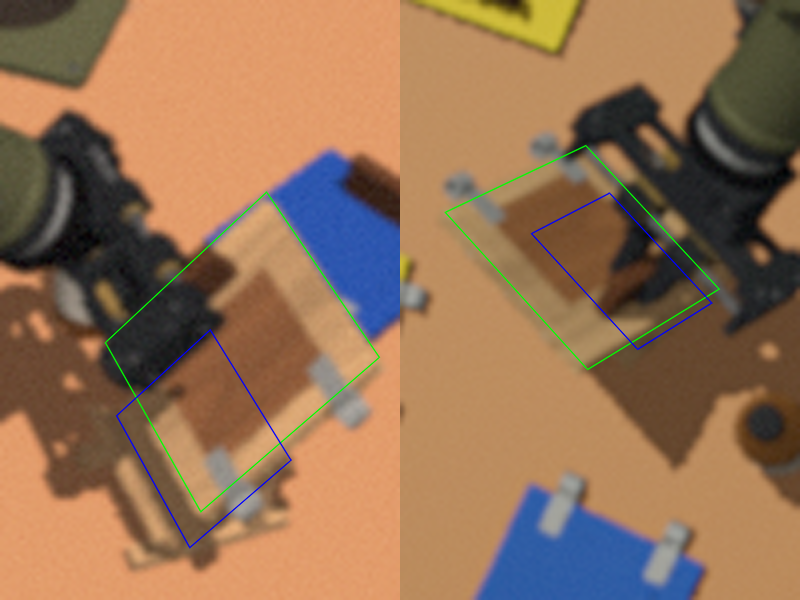

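The predicted outlines (door green, easel blue) match the image within about 1 px in both views, so the tool-frame attachment holds. Next I lower straight down, slowing near contact.

Emit:
apply_moves:
  moves:
    - {"tx":-0.03,"ty":0,"tz":0.03,"wx":0,"wy":0,"wz":0}
    - {"tx":-0.06,"ty":0,"tz":0.06,"wx":0,"wy":0,"wz":0}
    - {"tx":-0.085,"ty":0,"tz":0.085,"wx":0,"wy":0,"wz":0}
    - {"tx":-0.1,"ty":0,"tz":0.1,"wx":0,"wy":0,"wz":0}
    - {"tx":-0.11,"ty":0,"tz":0.11,"wx":0,"wy":0,"wz":0}
    - {"tx":-0.118,"ty":0,"tz":0.118,"wx":0,"wy":0,"wz":0}
    - {"tx":-0.118,"ty":0,"tz":0.118,"wx":0,"wy":0,"wz":0}

```text
clock: 11.93
tcp_pos: [0.4257, 0.2919, 0.0934]
orientation: [0.378, 0.843, 0.156, -0.35]
wrist_force: [0.4, -0.1, -2.4]
gripper_width: 0.157
gripper_force: 45.0
```

Emit:
apply_moves:
  moves:
    - {"tx":-0.006,"ty":0,"tz":0.006,"wx":0,"wy":0,"wz":0}
    - {"tx":-0.012,"ty":0,"tz":0.012,"wx":0,"wy":0,"wz":0}
    - {"tx":-0.012,"ty":0,"tz":0.012,"wx":0,"wy":0,"wz":0}

```text
clock: 12.18
tcp_pos: [0.4259, 0.2926, 0.0893]
orientation: [0.377, 0.843, 0.156, -0.35]
wrist_force: [-0.2, 0.2, -2.7]
gripper_width: 0.155
gripper_force: 45.0
```

Emit:
apply_moves:
  moves:
    - {"tx":-0.005,"ty":0,"tz":0.005,"wx":0,"wy":0,"wz":0}
    - {"tx":-0.01,"ty":0,"tz":0.01,"wx":0,"wy":0,"wz":0}
    - {"tx":-0.01,"ty":0,"tz":0.01,"wx":0,"wy":0,"wz":0}

```text
clock: 12.43
tcp_pos: [0.4248, 0.2931, 0.0882]
orientation: [0.376, 0.843, 0.157, -0.352]
wrist_force: [-1.1, -4.8, 15.8]
gripper_width: 0.157
gripper_force: 45.3
```

Emit:
apply_moves:
  moves:
    - {"tx":-0.005,"ty":0,"tz":0.005,"wx":0,"wy":0,"wz":0}
    - {"tx":-0.008,"ty":0,"tz":0.008,"wx":0,"wy":0,"wz":0}
    - {"tx":-0.008,"ty":0,"tz":0.008,"wx":0,"wy":0,"wz":0}

```text
clock: 12.68
tcp_pos: [0.4247, 0.2932, 0.0881]
orientation: [0.376, 0.842, 0.158, -0.353]
wrist_force: [1.2, -13.5, 36.2]
gripper_width: 0.158
gripper_force: 45.2
```

Contact on both the ledge and the slope. Ease off, then release and retreat along the tool axis.

Emit:
apply_moves:
  moves:
    - {"tx":0.006,"ty":0,"tz":-0.008,"wx":0,"wy":0,"wz":0}
    - {"tx":0.01,"ty":0,"tz":-0.014,"wx":0,"wy":0,"wz":0}
    - {"tx":0.01,"ty":0,"tz":-0.014,"wx":0,"wy":0,"wz":0}

```text
clock: 12.93
tcp_pos: [0.4253, 0.2929, 0.0886]
orientation: [0.376, 0.843, 0.157, -0.351]
wrist_force: [-2.4, 0.6, 9.2]
gripper_width: 0.153
gripper_force: 45.0
```

Emit:
apply_moves:
  moves:
    - {"tx":0,"ty":0,"tz":0,"wx":0,"wy":0,"wz":0}
    - {"tx":0,"ty":0,"tz":0,"wx":0,"wy":0,"wz":0}
    - {"tx":0,"ty":0,"tz":0,"wx":0,"wy":0,"wz":0}
    - {"tx":0,"ty":0,"tz":0,"wx":0,"wy":0,"wz":0}
    - {"tx":0,"ty":0,"tz":0,"wx":0,"wy":0,"wz":0}
    - {"tx":0,"ty":0,"tz":0,"wx":0,"wy":0,"wz":0}
    - {"tx":0,"ty":0,"tz":0,"wx":0,"wy":0,"wz":0}
  hand: 0.6

```text
clock: 13.52
tcp_pos: [0.4266, 0.2912, 0.0863]
orientation: [0.378, 0.843, 0.156, -0.349]
wrist_force: [0.7, 0.3, -0.3]
gripper_width: 0.596
gripper_force: 0.0
```

Emit:
apply_moves:
  moves:
    - {"tx":0,"ty":0,"tz":-0.04,"wx":0,"wy":0,"wz":0}
    - {"tx":0,"ty":0,"tz":-0.1,"wx":0,"wy":0,"wz":0}
    - {"tx":0,"ty":0,"tz":-0.2,"wx":0,"wy":0,"wz":0}
    - {"tx":0,"ty":0,"tz":-0.32,"wx":0,"wy":0,"wz":0}
    - {"tx":0,"ty":0,"tz":-0.45,"wx":0,"wy":0,"wz":0}
    - {"tx":0,"ty":0,"tz":-0.55,"wx":0,"wy":0,"wz":0}
    - {"tx":0,"ty":0,"tz":-0.6,"wx":0,"wy":0,"wz":0}
    - {"tx":0,"ty":0,"tz":-0.6,"wx":0,"wy":0,"wz":0}

```text
clock: 14.18
tcp_pos: [0.5149, 0.1943, 0.2153]
orientation: [0.379, 0.844, 0.157, -0.346]
wrist_force: [0.2, -0.5, 0.1]
gripper_width: 0.599
gripper_force: 0.0
```

```bash
python3 - <<'E'
from h import *
from bench import *
out=[]
for n,off,z in(("scene",(300,150),4),("top",(170,150),4)):
    im=capture(n)["image"][...,::-1].copy();cv2.imwrite(f"pics/{n}4.png",im)
    o=cv2.resize(im[off[1]:off[1]+140,off[0]:off[0]+100],None,fx=z,fy=z,interpolation=cv2.INTER_CUBIC)
    c=REST+.006*EDX
    print(n,poly(o,n,doorpts(c,EDX,EDY),np.array(off),z,(0,255,0)).round())
    out.append(o)
cv2.imwrite("pics/c4.png",np.hstack(out));print(sense()["tcp_pos"],sense()["joint_positions"].round(2))
E
```

```text
scene [[ 99. 321.]
 [254. 177.]
 [362. 341.]
 [191. 488.]]
top [[327. 300.]
 [203. 379.]
 [ 66. 228.]
 [199. 163.]]
[0.51087273 0.19672475 0.2134868 ] [ 0.05  0.89 -0.28  1.48 -0.45  1.28  0.8 ]
```

View pics/c4.png

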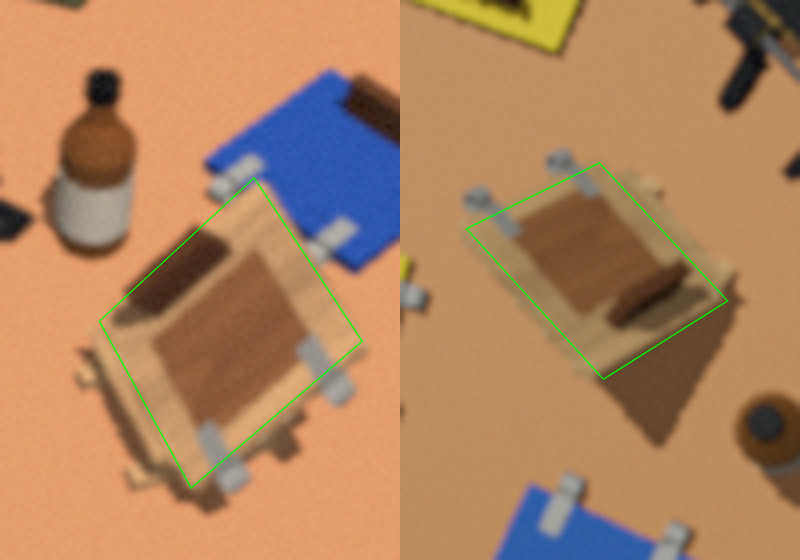

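The door stands well on the easel: the predicted outline fits within about 1-2 px. At left its top corner is at (256,180) and its right corner at (364,345), and the bottle is untouched. Plan the top-edge grasp.

```bash
cat >> h.py <<'E'
CD=np.array([.461,.324,.0865])
RG=frame(-EDX,-EDZ)
E
python3 - <<'E'
from h import *
az=np.radians(177);W1=(np.array([.44,.33,.33]),frame([np.cos(az),np.sin(az),0],[np.sin(az),-np.cos(az),0]))
print("to W1");plan(*W1)
pre=(CD+.15*EDY,RG)
print("to pre",pre[0]);plan(*pre,start=W1)
E
```

```text
to W1
1/3 rows>=2.9 {'tx': 0.207, 'ty': 0.04, 'tz': 0.024, 'wx': 0.197, 'wy': -0.473, 'wz': -0.476}
2/3 rows>=2.9 {'tx': 0.189, 'ty': 0.089, 'tz': -0.033, 'wx': 0.197, 'wy': -0.473, 'wz': -0.476}
3/3 rows>=2.9 {'tx': 0.147, 'ty': 0.126, 'tz': -0.086, 'wx': 0.197, 'wy': -0.473, 'wz': -0.476}
to pre [0.39033043 0.40309434 0.1925665 ]
1/3 rows>=2.9 {'tx': 0.059, 'ty': 0.078, 'tz': 0.153, 'wx': 0.474, 'wy': -0.195, 'wz': -0.471}
2/3 rows>=2.9 {'tx': 0.048, 'ty': 0.126, 'tz': 0.122, 'wx': 0.474, 'wy': -0.195, 'wz': -0.471}
3/3 rows>=2.9 {'tx': 0.023, 'ty': 0.16, 'tz': 0.082, 'wx': 0.474, 'wy': -0.195, 'wz': -0.471}
```

Emit:
apply_moves:
  moves:
    - {"tx":0.207,"ty":0.04,"tz":0.0,"wx":0.197,"wy":-0.473,"wz":-0.476}
    - {"tx":0.207,"ty":0.04,"tz":0.0,"wx":0.197,"wy":-0.473,"wz":-0.476}
    - {"tx":0.207,"ty":0.04,"tz":0.0,"wx":0.197,"wy":-0.473,"wz":-0.476}
    - {"tx":0.207,"ty":0.04,"tz":0.0,"wx":0.197,"wy":-0.473,"wz":-0.476}

```text
clock: 14.62
tcp_pos: [0.4871, 0.2443, 0.2602]
orientation: [0.261, 0.929, 0.108, -0.24]
wrist_force: [0.1, 0.6, 1.0]
gripper_width: 0.6
gripper_force: 0.0
```

Emit:
apply_moves:
  moves:
    - {"tx":0.189,"ty":0.089,"tz":-0.033,"wx":0.197,"wy":-0.473,"wz":-0.476}
    - {"tx":0.189,"ty":0.089,"tz":-0.033,"wx":0.197,"wy":-0.473,"wz":-0.476}
    - {"tx":0.189,"ty":0.089,"tz":-0.033,"wx":0.197,"wy":-0.473,"wz":-0.476}

```text
clock: 14.87
tcp_pos: [0.4653, 0.2859, 0.2975]
orientation: [0.146, 0.98, 0.056, -0.122]
wrist_force: [-0.8, 0.2, -0.7]
gripper_width: 0.602
gripper_force: 0.0
```

Emit:
apply_moves:
  moves:
    - {"tx":0.147,"ty":0.126,"tz":-0.086,"wx":0.197,"wy":-0.473,"wz":-0.476}
    - {"tx":0.147,"ty":0.126,"tz":-0.086,"wx":0.197,"wy":-0.473,"wz":-0.476}
    - {"tx":0.147,"ty":0.126,"tz":-0.086,"wx":0.197,"wy":-0.473,"wz":-0.476}

```text
clock: 15.12
tcp_pos: [0.4416, 0.3311, 0.3364]
orientation: [0.022, 1.0, 0.002, 0.001]
wrist_force: [0.2, 0.9, -0.5]
gripper_width: 0.605
gripper_force: 0.0
```

Emit:
apply_moves:
  moves:
    - {"tx":0.059,"ty":0.078,"tz":0.153,"wx":0.474,"wy":-0.195,"wz":-0.471}
    - {"tx":0.059,"ty":0.078,"tz":0.153,"wx":0.474,"wy":-0.195,"wz":-0.471}
    - {"tx":0.059,"ty":0.078,"tz":0.153,"wx":0.474,"wy":-0.195,"wz":-0.471}

```text
clock: 15.37
tcp_pos: [0.4242, 0.3496, 0.2849]
orientation: [-0.1, 0.986, -0.129, 0.044]
wrist_force: [0.6, -0.3, 0.5]
gripper_width: 0.601
gripper_force: 0.0
```

Emit:
apply_moves:
  moves:
    - {"tx":0.048,"ty":0.126,"tz":0.0,"wx":0.474,"wy":-0.195,"wz":-0.471}
    - {"tx":0.048,"ty":0.126,"tz":0.0,"wx":0.474,"wy":-0.195,"wz":-0.471}
    - {"tx":0.048,"ty":0.126,"tz":0.0,"wx":0.474,"wy":-0.195,"wz":-0.471}
    - {"tx":0.048,"ty":0.126,"tz":0.0,"wx":0.474,"wy":-0.195,"wz":-0.471}

```text
clock: 15.7
tcp_pos: [0.4019, 0.3849, 0.2739]
orientation: [-0.222, 0.939, -0.248, 0.09]
wrist_force: [-1.4, 0.4, -0.6]
gripper_width: 0.602
gripper_force: 0.0
```

```bash
python3 - <<'E'
from h import *
from bench import sense
s=sense();print(s["tcp_pos"],s["joint_positions"].round(2))
plan(CD+.15*EDY,RG)
E
```

```text
[0.40192944 0.38486409 0.27394406] [-1.03  0.66 -0.17  1.59  0.57  1.28  0.58]
1/1 rows>=2.8 {'tx': 0.022, 'ty': 0.199, 'tz': 0.197, 'wx': 0.469, 'wy': -0.203, 'wz': -0.444}
```

Emit:
apply_moves:
  moves:
    - {"tx":0.022,"ty":0.199,"tz":0.05,"wx":0.469,"wy":-0.203,"wz":-0.444}
    - {"tx":0.022,"ty":0.199,"tz":0.1,"wx":0.469,"wy":-0.203,"wz":-0.444}
    - {"tx":0.022,"ty":0.199,"tz":0.197,"wx":0.469,"wy":-0.203,"wz":-0.444}
    - {"tx":0.022,"ty":0.199,"tz":0.197,"wx":0.469,"wy":-0.203,"wz":-0.444}
    - {"tx":0.022,"ty":0.199,"tz":0.197,"wx":0.469,"wy":-0.203,"wz":-0.444}
    - {"tx":0.022,"ty":0.199,"tz":0.197,"wx":0.469,"wy":-0.203,"wz":-0.444}

```text
clock: 16.2
tcp_pos: [0.3981, 0.4007, 0.199]
orientation: [-0.32, 0.867, -0.356, 0.139]
wrist_force: [-0.2, -0.1, 0.3]
gripper_width: 0.598
gripper_force: 0.0
```

```bash
python3 - <<'E'
from h import *
from bench import sense
s=sense();print(s["tcp_pos"],s["joint_positions"].round(2))
plan(CD+.027*EDY,RG)
E
```

```text
[0.39810898 0.40074781 0.19895658] [-1.19  0.84 -0.13  1.65  0.77  1.27  0.5 ]
1/1 rows>=3.0 {'tx': 0.014, 'ty': 0.03, 'tz': 0.409, 'wx': 0.003, 'wy': -0.002, 'wz': -0.041}
```

Emit:
apply_moves:
  moves:
    - {"tx":0.014,"ty":0.03,"tz":0.0,"wx":0.003,"wy":0,"wz":-0.04}
    - {"tx":0.014,"ty":0.03,"tz":0.07,"wx":0.003,"wy":0,"wz":-0.04}
    - {"tx":0.014,"ty":0.03,"tz":0.16,"wx":0.003,"wy":0,"wz":-0.04}
    - {"tx":0.014,"ty":0.03,"tz":0.25,"wx":0.003,"wy":0,"wz":-0.04}
    - {"tx":0.014,"ty":0.03,"tz":0.32,"wx":0.003,"wy":0,"wz":-0.04}
    - {"tx":0.014,"ty":0.03,"tz":0.37,"wx":0.003,"wy":0,"wz":-0.04}
    - {"tx":0.014,"ty":0.03,"tz":0.4,"wx":0.003,"wy":0,"wz":-0.04}
    - {"tx":0.014,"ty":0.03,"tz":0.409,"wx":0.003,"wy":0,"wz":-0.04}
    - {"tx":0.014,"ty":0.03,"tz":0.409,"wx":0.003,"wy":0,"wz":-0.04}

```text
clock: 16.95
tcp_pos: [0.447, 0.3401, 0.1048]
orientation: [-0.332, 0.862, -0.357, 0.136]
wrist_force: [-0.5, 0.2, 0.1]
gripper_width: 0.601
gripper_force: 0.0
```

```bash
python3 - <<'E'
from h import *
from bench import sense
s=sense();print(s["tcp_pos"],s["joint_positions"].round(2))
plan(CD+.027*EDY,RG)
E
```

```text
[0.4469884  0.34011456 0.10480344] [-1.11  0.96 -0.08  1.79  0.92  1.04  0.39]
1/1 rows>=0.1 {'tx': 0.001, 'ty': -0.007, 'tz': 0.003, 'wx': 0.001, 'wy': 0.004, 'wz': 0.008}
```

Emit:
apply_moves:
  moves:
    - {"tx":0,"ty":-0.006,"tz":0,"wx":0,"wy":0,"wz":0.008}
    - {"tx":0,"ty":-0.006,"tz":0,"wx":0,"wy":0,"wz":0.008}
    - {"tx":0,"ty":-0.006,"tz":0,"wx":0,"wy":0,"wz":0.008}
    - {"tx":0,"ty":-0.006,"tz":0,"wx":0,"wy":0,"wz":0.008}
    - {"tx":0,"ty":-0.006,"tz":0,"wx":0,"wy":0,"wz":0.008}
    - {"tx":0,"ty":-0.006,"tz":0,"wx":0,"wy":0,"wz":0.008}
    - {"tx":0,"ty":-0.006,"tz":0,"wx":0,"wy":0,"wz":0.008}
    - {"tx":0,"ty":-0.006,"tz":0,"wx":0,"wy":0,"wz":0.008}
    - {"tx":0,"ty":-0.006,"tz":0,"wx":0,"wy":0,"wz":0.008}
  hand: 0
  squeeze: 40

```text
clock: 17.7
tcp_pos: [0.4478, 0.3388, 0.1063]
orientation: [-0.331, 0.862, -0.358, 0.137]
wrist_force: [-0.7, 0.5, 5.7]
gripper_width: 0.158
gripper_force: 39.7
```

```bash
python3 - <<'E'
from bench import sense
s=sense();print(s["gripper_width"],s["gripper_force"],s["wrist_force"],s["ft_torque"],s["tcp_pos"],s["orientation"])
E
```

```text
0.15762924527236144 39.70874883234501 [-0.74932785  0.52429931  5.69346495] [-0.18409296 -0.25877969 -0.07284106] [0.44780079 0.33876658 0.1062624 ] [-0.33058004  0.8622466  -0.35828046  0.13741453]
```

Gripped by the top edge. Lift straight up, then carry it to an outward standoff, door at 90° open.

```bash
cat >> h.py <<'E'
PIN=np.array([.492,-.2415,.042]); CY=-1.8242
cxv=np.array([np.cos(CY),np.sin(CY),0]); cyv=np.array([-cxv[1],cxv[0],0]); UP=np.array([0,0,1.])
KLO=np.array([.087,-.053,.002])   # door axes
def hang(K,op,rel=(0,.027)):
    """tool pose putting lower knuckle at K with door open op rad; rel=tool coords x,z of the door centre"""
    a=op-np.pi/2; dx=R.from_euler('z',a).apply(cxv); dz=np.cross(dx,UP); Rt=frame(-dx,-dz)
    c=np.array(K)-.087*dx+.053*UP-.002*dz
    return c-Rt.apply([rel[0],0,rel[1]]),Rt
E
python3 - <<'E'
from h import *
from bench import sense
s=sense();p=np.array(s["tcp_pos"]);R0=R.from_quat(s["orientation"])
print("up");plan(p+[0,0,.22],R0)
h=hang(PIN-.05*cxv+[0,0,.16],np.pi/2);print(h[0])
plan(*h,start=(p+[0,0,.22],R0))
E
```

```text
up
1/1 rows>=5.3 {'tx': -0.0, 'ty': -0.52, 'tz': -0.517, 'wx': 0.0, 'wy': 0.0, 'wz': 0.0}
[ 0.52828208 -0.10937653  0.282     ]
1/6 rows>=3.5 {'tx': 0.133, 'ty': -0.134, 'tz': 0.17, 'wx': -0.095, 'wy': 0.316, 'wz': 0.76}
2/6 rows>=3.5 {'tx': 0.041, 'ty': -0.178, 'tz': 0.176, 'wx': -0.095, 'wy': 0.316, 'wz': 0.76}
3/6 rows>=3.5 {'tx': -0.061, 'ty': -0.183, 'tz': 0.166, 'wx': -0.095, 'wy': 0.316, 'wz': 0.76}
4/6 rows>=3.5 {'tx': -0.153, 'ty': -0.147, 'tz': 0.139, 'wx': -0.095, 'wy': 0.316, 'wz': 0.76}
5/6 rows>=3.5 {'tx': -0.219, 'ty': -0.078, 'tz': 0.102, 'wx': -0.095, 'wy': 0.316, 'wz': 0.76}
6/6 rows>=3.5 {'tx': -0.246, 'ty': 0.012, 'tz': 0.062, 'wx': -0.095, 'wy': 0.316, 'wz': 0.76}
```

Emit:
apply_moves:
  moves:
    - {"tx":0,"ty":-0.02,"tz":-0.02,"wx":0,"wy":0,"wz":0}
    - {"tx":0,"ty":-0.06,"tz":-0.06,"wx":0,"wy":0,"wz":0}
    - {"tx":0,"ty":-0.12,"tz":-0.12,"wx":0,"wy":0,"wz":0}
    - {"tx":0,"ty":-0.19,"tz":-0.19,"wx":0,"wy":0,"wz":0}
    - {"tx":0,"ty":-0.26,"tz":-0.26,"wx":0,"wy":0,"wz":0}
    - {"tx":0,"ty":-0.33,"tz":-0.33,"wx":0,"wy":0,"wz":0}
    - {"tx":0,"ty":-0.4,"tz":-0.4,"wx":0,"wy":0,"wz":0}
    - {"tx":0,"ty":-0.46,"tz":-0.46,"wx":0,"wy":0,"wz":0}
    - {"tx":0,"ty":-0.5,"tz":-0.5,"wx":0,"wy":0,"wz":0}
    - {"tx":0,"ty":-0.52,"tz":-0.517,"wx":0,"wy":0,"wz":0}
    - {"tx":0,"ty":-0.52,"tz":-0.517,"wx":0,"wy":0,"wz":0}
  squeeze: 50

```text
clock: 18.62
tcp_pos: [0.4477, 0.3394, 0.3264]
orientation: [-0.331, 0.863, -0.356, 0.138]
wrist_force: [-0.4, 0.5, -2.3]
gripper_width: 0.157
gripper_force: 49.1
```

Emit:
apply_moves:
  moves:
    - {"tx":0.066,"ty":-0.067,"tz":0.085,"wx":-0.048,"wy":0.158,"wz":0.38}
    - {"tx":0.133,"ty":-0.134,"tz":0.17,"wx":-0.095,"wy":0.316,"wz":0.76}
    - {"tx":0.133,"ty":-0.134,"tz":0.17,"wx":-0.095,"wy":0.316,"wz":0.76}
    - {"tx":0.133,"ty":-0.134,"tz":0.17,"wx":-0.095,"wy":0.316,"wz":0.76}
    - {"tx":0.133,"ty":-0.134,"tz":0.17,"wx":-0.095,"wy":0.316,"wz":0.76}

```text
clock: 19.03
tcp_pos: [0.4618, 0.2629, 0.3165]
orientation: [-0.125, 0.928, -0.328, 0.124]
wrist_force: [0.1, 0.7, -2.9]
gripper_width: 0.154
gripper_force: 49.7
```

Emit:
apply_moves:
  moves:
    - {"tx":0.041,"ty":-0.178,"tz":0.176,"wx":-0.095,"wy":0.316,"wz":0.76}
    - {"tx":0.041,"ty":-0.178,"tz":0.176,"wx":-0.095,"wy":0.316,"wz":0.76}
    - {"tx":0.041,"ty":-0.178,"tz":0.176,"wx":-0.095,"wy":0.316,"wz":0.76}
    - {"tx":0.041,"ty":-0.178,"tz":0.176,"wx":-0.095,"wy":0.316,"wz":0.76}

```text
clock: 19.37
tcp_pos: [0.4746, 0.1865, 0.3097]
orientation: [0.086, 0.949, -0.284, 0.107]
wrist_force: [0.3, 1.0, -1.8]
gripper_width: 0.152
gripper_force: 49.8
```

Emit:
apply_moves:
  moves:
    - {"tx":-0.061,"ty":-0.183,"tz":0.166,"wx":-0.095,"wy":0.316,"wz":0.76}
    - {"tx":-0.061,"ty":-0.183,"tz":0.166,"wx":-0.095,"wy":0.316,"wz":0.76}
    - {"tx":-0.061,"ty":-0.183,"tz":0.166,"wx":-0.095,"wy":0.316,"wz":0.76}
    - {"tx":-0.061,"ty":-0.183,"tz":0.166,"wx":-0.095,"wy":0.316,"wz":0.76}

```text
clock: 19.7
tcp_pos: [0.4878, 0.1113, 0.3023]
orientation: [0.293, 0.925, -0.226, 0.084]
wrist_force: [0.4, 0.2, -2.8]
gripper_width: 0.155
gripper_force: 49.8
```

```bash
python3 - <<'E'
from h import *
from bench import sense
s=sense();print(s["tcp_pos"],s["joint_positions"].round(2),s["gripper_width"])
h=hang(PIN-.05*cxv+[0,0,.16],np.pi/2);plan(*h)
E
```

```text
[0.48775775 0.11128289 0.30226293] [-0.69  0.54  0.13  1.74  0.39  1.15  0.18] 0.15464441618419067
1/3 rows>=3.5 {'tx': -0.154, 'ty': -0.144, 'tz': 0.136, 'wx': -0.098, 'wy': 0.315, 'wz': 0.755}
2/3 rows>=3.5 {'tx': -0.217, 'ty': -0.075, 'tz': 0.099, 'wx': -0.098, 'wy': 0.315, 'wz': 0.755}
3/3 rows>=3.5 {'tx': -0.243, 'ty': 0.013, 'tz': 0.059, 'wx': -0.098, 'wy': 0.315, 'wz': 0.755}
```

Emit:
apply_moves:
  moves:
    - {"tx":-0.154,"ty":-0.144,"tz":0.136,"wx":-0.098,"wy":0.315,"wz":0.755}
    - {"tx":-0.154,"ty":-0.144,"tz":0.136,"wx":-0.098,"wy":0.315,"wz":0.755}
    - {"tx":-0.154,"ty":-0.144,"tz":0.136,"wx":-0.098,"wy":0.315,"wz":0.755}
    - {"tx":-0.154,"ty":-0.144,"tz":0.136,"wx":-0.098,"wy":0.315,"wz":0.755}

```text
clock: 20.03
tcp_pos: [0.5014, 0.0374, 0.2953]
orientation: [0.484, 0.859, -0.157, 0.058]
wrist_force: [-0.2, 0.1, -2.5]
gripper_width: 0.152
gripper_force: 49.8
```

Emit:
apply_moves:
  moves:
    - {"tx":-0.217,"ty":-0.075,"tz":0.099,"wx":-0.098,"wy":0.315,"wz":0.755}
    - {"tx":-0.217,"ty":-0.075,"tz":0.099,"wx":-0.098,"wy":0.315,"wz":0.755}
    - {"tx":-0.217,"ty":-0.075,"tz":0.099,"wx":-0.098,"wy":0.315,"wz":0.755}
    - {"tx":-0.217,"ty":-0.075,"tz":0.099,"wx":-0.098,"wy":0.315,"wz":0.755}

```text
clock: 20.37
tcp_pos: [0.515, -0.0361, 0.288]
orientation: [0.653, 0.753, -0.081, 0.029]
wrist_force: [-0.7, 1.0, -2.2]
gripper_width: 0.154
gripper_force: 49.8
```

Emit:
apply_moves:
  moves:
    - {"tx":-0.243,"ty":0.013,"tz":0.059,"wx":-0.098,"wy":0.315,"wz":0.755}
    - {"tx":-0.243,"ty":0.013,"tz":0.059,"wx":-0.098,"wy":0.315,"wz":0.755}
    - {"tx":-0.243,"ty":0.013,"tz":0.059,"wx":-0.098,"wy":0.315,"wz":0.755}
    - {"tx":-0.243,"ty":0.013,"tz":0.059,"wx":-0.098,"wy":0.315,"wz":0.755}
    - {"tx":-0.243,"ty":0.013,"tz":0.059,"wx":-0.098,"wy":0.315,"wz":0.755}
    - {"tx":-0.243,"ty":0.013,"tz":0.059,"wx":-0.098,"wy":0.315,"wz":0.755}
    - {"tx":-0.243,"ty":0.013,"tz":0.059,"wx":-0.098,"wy":0.315,"wz":0.755}

```text
clock: 20.95
tcp_pos: [0.5302, -0.1039, 0.2812]
orientation: [0.787, 0.617, -0.0, -0.001]
wrist_force: [0.5, -0.5, -1.9]
gripper_width: 0.154
gripper_force: 49.8
```

```bash
python3 - <<'E'
from h import *
from bench import sense
s=sense();print(s["tcp_pos"],s["joint_positions"].round(2),s["gripper_width"])
h=hang(PIN-.04*cxv+[0,0,.032],np.pi/2);plan(*h)
E
```

```text
[ 0.53016862 -0.10393248  0.28123256] [-0.06  0.51  0.27  1.75 -0.17  0.91  0.04] 0.15369291894305795
1/1 rows>=3.1 {'tx': -0.053, 'ty': -0.001, 'tz': 0.424, 'wx': -0.004, 'wy': -0.003, 'wz': 0.025}
```

Emit:
apply_moves:
  moves:
    - {"tx":-0.04,"ty":0,"tz":0.06,"wx":0,"wy":0,"wz":0.025}
    - {"tx":-0.053,"ty":0,"tz":0.15,"wx":0,"wy":0,"wz":0.025}
    - {"tx":-0.053,"ty":0,"tz":0.25,"wx":0,"wy":0,"wz":0.025}
    - {"tx":-0.053,"ty":0,"tz":0.34,"wx":0,"wy":0,"wz":0.025}
    - {"tx":-0.053,"ty":0,"tz":0.4,"wx":0,"wy":0,"wz":0.025}
    - {"tx":-0.053,"ty":0,"tz":0.424,"wx":0,"wy":0,"wz":0.025}
    - {"tx":-0.053,"ty":0,"tz":0.424,"wx":0,"wy":0,"wz":0.025}
    - {"tx":-0.053,"ty":0,"tz":0.424,"wx":0,"wy":0,"wz":0.025}

```text
clock: 21.62
tcp_pos: [0.5273, -0.1201, 0.1552]
orientation: [0.792, 0.611, 0.001, -0.0]
wrist_force: [-0.4, 0.5, -2.0]
gripper_width: 0.15
gripper_force: 49.8
```

```bash
python3 - <<'E'
from h import *
from bench import *
s=sense();p=np.array(s["tcp_pos"]);Rm=R.from_quat(s["orientation"]);M=Rm.as_matrix();print(repr(p),s["orientation"])
dx,dy,dz=-M[:,0],-M[:,2],-M[:,1]; c=p+.027*M[:,2]
K=[c+.087*dx+y*dy+.002*dz for y in(-.053,-.037,.037,.053)]
out=[]
for n,off,z in(("scene",(110,120),6),("top",(330,150),6)):
    im=capture(n)["image"][...,::-1].copy();cv2.imwrite(f"pics/{n}5.png",im)
    w=66;o=cv2.resize(im[off[1]:off[1]+95,off[0]:off[0]+w],None,fx=z,fy=z,interpolation=cv2.INTER_CUBIC)
    for nm,P,col in(("knk",K,(0,255,0)),("pin",[PIN,PIN+[0,0,.019],PIN+[0,0,.09],PIN+[0,0,.109]],(255,0,0))):
        q=((proj(n,P)-off+.5)*z-.5);print(n,nm,q.round().tolist())
        for a in q:cv2.circle(o,tuple(int(v) for v in a),2,col,-1)
    print(poly(o,n,doorpts(c,dx,dy),np.array(off),z,(0,255,0)).round().tolist())
    out.append(o)
cv2.imwrite("pics/c5.png",np.hstack(out))
E
```

```text
array([ 0.5272704 , -0.12014077,  0.1551588 ]) [ 7.91571207e-01  6.11076244e-01  8.41390223e-04 -3.75891506e-04]
scene knk [[398.0, 443.0], [392.0, 420.0], [365.0, 307.0], [358.0, 281.0]]
scene pin [[354.0, 454.0], [347.0, 427.0], [320.0, 322.0], [312.0, 293.0]]
[[663.0, 617.0], [627.0, 389.0], [377.0, 250.0], [430.0, 479.0]]
top knk [[385.0, 301.0], [391.0, 294.0], [422.0, 262.0], [429.0, 255.0]]
top pin [[448.0, 333.0], [456.0, 326.0], [489.0, 298.0], [498.0, 290.0]]
[[63.0, 248.0], [90.0, 177.0], [411.0, 249.0], [351.0, 313.0]]
```

View pics/c5.png

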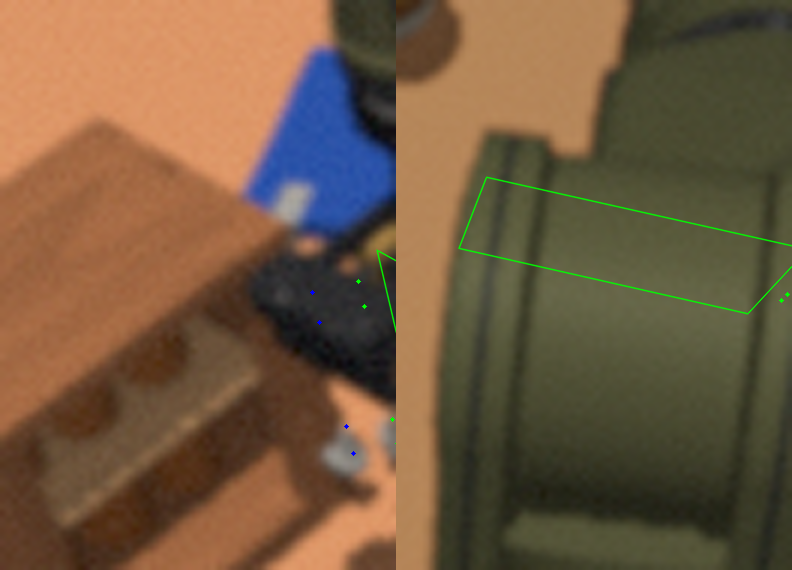

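The view shows the lower pin bracket at left (347,455), near the predicted (353,453), and the lower knuckle at the crop's right edge (390,435). The arm hides the top view. From here I measure the metal numerically.

```bash
python3 - <<'E'
import cv2,numpy as np
im=cv2.imread("pics/scene5.png").astype(int)
sat=im.max(2)-im.min(2);val=im.max(2)
x0,x1,y0,y1=158,190,183,204
print("     "+" ".join(f"{x:3d}" for x in range(x0,x1)))
for y in range(y0,y1):print(y,"|"," ".join(f"{sat[y,x]:3d}" if sat[y,x]<45 and val[y,x]>75 else "  ." for x in range(x0,x1)))
im=cv2.imread("pics/scene0.png").astype(int);sat=im.max(2)-im.min(2);val=im.max(2)
x0,x1,y0,y1=152,178,168,204
print("before")
for y in range(y0,y1):print(y,"|"," ".join(f"{sat[y,x]:3d}" if sat[y,x]<45 and val[y,x]>75 else "  ." for x in range(x0,x1)))
E
```

```text
158 159 160 161 162 163 164 165 166 167 168 169 170 171 172 173 174 175 176 177 178 179 180 181 182 183 184 185 186 187 188 189
183 |   .   .   .   .   .   .   .   .   .   .   .   .   .   .   .   .   .   .   .  37   .   .  43  43   .  42  35   .   .   .   .   .
184 |   .   .   .   .   .   .   .   .   .   .   .   .   .   .   .   .   .   .   .  36   .   .  44   .  43  44  39  34   .   .   .   .
185 |   .   .   .   .   .   .   .   .   .   .   .   .   .  43   .   .   .   .   .  35  42   .  43   .   .  44  43  35  33   .   .   .
186 |   .   .   .   .   .   .   .   .   .   .   .   .   .   .   .  43   .   .   .  37  42   .   .  43  44  43  43  43  40  40   .   .
187 |   .   .   .   .   .   .   .   .   .   .   .   .   .   .   .   .   .  32   .  39  41   .   .  43  42   .  40  44   .  37  41  39
188 |   .   .   .   .   .   .   .   .   .   .   .   .   .   .   .   .   .   .  40   .   .  44   .   .   .  44  44  42  42  40  41  41
189 |   .   .   .   .   .   .   .   .   .   .   .   .   .   .   .   .   .   .   .   .   .   .   .   .   .   .   .  44  43  43  43  39
190 |   .   .   .   .   .   .   . 
[... 5108 characters left out ...]
   9  13  35   .   .   .   .   .   .   .
198 |   .   .   .   .   .   .   .   .   .   .   .   .  36  24  13  12  17  36   .   .   .   .   .   .   .   .
199 |   .   .   .   .   .   .   .   .   .   .   .   .   .  39  29  23  34   .   .   .   .   .   .   .   .   .
200 |   .   .   .   .   .   .   .   .   .   .   .   .   .   .  43   .  42   .   .   .   .   .   .   .   .   .
201 |   .   .   .   .   .   .   .   .   .   .   .   .   .   .  43   .   .   .   .   .   .   .   .   .   .   .
202 |   .   .   .   .   .   .   .   .   .   .   .   .   .   .   .   .   .   .   .   .   .   .   .   .   .   .
203 |   .   .   .   .   .   .   .   .   .   .   .   .   .   .   .   .   .   .   .   .   .   .   .   .   .   .
```

```bash
python3 - <<'E'
from h import *
im=cv2.imread("pics/top0.png").astype(int)
sat=im.max(2)-im.min(2);val=im.max(2)
x0,x1,y0,y1=398,424,190,214
print("     "+" ".join(f"{x:3d}" for x in range(x0,x1)))
for y in range(y0,y1):print(y,"|"," ".join(f"{sat[y,x]:3d}" if sat[y,x]<45 else "  ." for x in range(x0,x1)))
np.set_printoptions(precision=2,suppress=True)
P=[PIN+[0,0,z] for z in(-.006,0,.019,.084,.09,.109)]
for n in("top","scene"):
    print(n,proj(n,P).tolist()); print("d/mm cx,cy,z",(proj(n,PIN+.01*np.array([cxv,cyv,UP]))-proj(n,PIN))/10)
    print("face pt",proj(n,[PIN+.012*cxv,PIN+.012*cxv+.09*UP]))
E
```

```text
398 399 400 401 402 403 404 405 406 407 408 409 410 411 412 413 414 415 416 417 418 419 420 421 422 423
190 |   .   .   .   .   .   .   .   .   .   .   .   .   .   .   .   .   .   .   .   .   .   .   .   .   .   .
191 |   .   .   .   .   .   .   .   .   .   .   .   .   .   .   .   .   .   .   .   .   .   .   .   .   .   .
192 |   .   .   .   .   .   .   .   .   .   .   .   .   .   .   .   .   .   .   .   .   .   .   .   .   .   .
193 |   .   .   .   .   .   .   .   .   .   .   .   .   .   .   .   .   .   .   .   .  43   .   .   .   .   .
194 |   .   .   .   .   .   .   .   .   .   .   .   .   .   .   .   .   .   .  44  40   .   .   .   .   .   .
195 |   .   .   .   .   .   .   .   .   .   .   .   .   .   .   .   .   .  39  41  40   .   .   .   .   .   .
196 |   .   .   .   .   .   .   .   .   .   .   .  32  29  29  28  22  20  25  37  41   .   .   .   .   .   .
197 |   .   .   .   .   .   .   .   .   .   .  27  15  10  10  11   8   9  18  29  42   .   .   .   .   .   .
198 |   .   .   .   .   .   .   .   .   .   .  14   5   3   4   5   5   6  14  29  39   .   .   .   .   .   .
199 | 
[... 1647 characters left out ...]
 [[403.8954912189183, 205.51786934226482], [404.31302409075715, 205.14703028381763], [405.6574677524156, 203.9529393385252], [410.52892224002164, 199.62627258413], [411.0011710052896, 199.2068366563824], [412.5234220811891, 197.85482297367363]]
d/mm cx,cy,z [[ 0.32  0.07]
 [ 0.06 -0.31]
 [ 0.07 -0.06]]
face pt [[408.19 206.01]
 [415.13 200.12]]
scene [[168.89394817934453, 196.5913382220343], [168.5345254528424, 195.2029320738473], [167.38165298958603, 190.74952638178632], [163.26050724950505, 174.83004310707173], [162.86560847194, 173.3045973011856], [161.59815657908405, 168.40858524958819]]
d/mm cx,cy,z [[-0.24 -0.14]
 [-0.24  0.2 ]
 [-0.06 -0.23]]
face pt [[165.66 193.5 ]
 [159.88 171.59]]
```

```bash
python3 - <<'E'
from h import *
a=cv2.imread("pics/scene5.png").astype(int)
s=lambda y,x0,x1:" ".join(f"{a[y,x,1]:3d}" for x in range(x0,x1))
print("G  "+" ".join(f"{x:3d}" for x in range(170,200)))
for y in range(178,206,2):print(y,s(y,170,200))
print("cols G down rows 190..235")
for x in(185,195,205,215):print(x," ".join(f"{a[y,x,1]:3d}" for y in range(190,235)))
M=R.from_quat([.791571,.611076,.00084,-.000376]).as_matrix();p=np.array([.52727,-.12014,.15516])
dx,dy,dz=-M[:,0],-M[:,2],-M[:,1];c=p+.027*M[:,2]
for sz in(.007,-.007):print("z",sz,proj("scene",[c+u*.075*dx+v*.075*dy+sz*dz for u,v in((1,1),(1,-1),(-1,-1),(-1,1))]).round(1).tolist())
print("d/mm dx dy dz",((proj("scene",c+.01*np.array([dx,dy,dz]))-proj("scene",c))/10).round(2).tolist())
E
```

```text
G  170 171 172 173 174 175 176 177 178 179 180 181 182 183 184 185 186 187 188 189 190 191 192 193 194 195 196 197 198 199
178  33  26  22  25  31  25  43  48  59  69  72  70  63  37  24  23  19  12  18  18  27  38  63  77 102 135 157 170 167 157
180  26  23  16  19  21  35  52  64  68  76  74  76  68  56  43  30  19  12  17  13  22  30  44  64  87 120 144 160 167 167
182  26  21  23  20  24  37  56  75  76  79  71  82  73  66  50  37  27  28  10  16  18  24  37  57  72  85  94 112 131 150
184  49  39  25  25  29  35  49  63  68  77  75  71  73  73  71  59  48  41  29  30   5  12  39  53  75  86  94  92  93  98
186 123 102  73  57  37  32  45  63  73  74  72  74  71  75  76  68  70  62  58  54  49  55  59  67  85  91  93  90  92  98
188 152 149 145 133 113  91  76  78  72  78  76  74  74  75  72  72  72  66  67  67  69  71  75  76  88  93  95  90  91  99
190 154 150 149 149 132 112  90  81  78  75  77  72  75  72  75  74  71  69  68  73  71  73  70  79  84  96  93  94  88  90
192 138 144 149 144 133 115 100  81  77  75  79  77  70  77  73  73  71  73  68  68  69  71  77  76  84  94  
[... 1029 characters left out ...]
 95  93  94  90  94  96  92  92  85  77  71  70  69  78 101 126 141 151 153 153 151 151 151 152 149 151 152 155 152 152 153
205 100 102  99 100  99  94  99  95  95  96  95  91  94  96  89  93  98  94  96  94  89  95  89  93  94  94  87  90  86  76  73  69  65  79  98 125 146 150 153 156 151 151 149 150 149
215  60  69  78  80  84  85  85  88  95  93  95  98 101  99 105 106 106 101  98 101 102  99 100 100  97  97 103 100  97  98  97  98  99 100  89  78  73  70  64  75 103 135 149 148 153
z 0.007 [[172.4, 161.2], [181.3, 199.4], [220.1, 222.4], [214.2, 184.4]]
z -0.007 [[168.6, 164.1], [177.9, 202.2], [216.8, 225.5], [210.5, 187.5]]
d/mm dx dy dz [[-0.27, -0.15], [-0.05, -0.25], [0.25, -0.21]]
```

The door's edges match the prediction within 0.3 px. The pins agree within about 2 mm between cameras, so I shift the pin estimate slightly. Next I move in sideways with the knuckles 11 mm above the pin tips.

```bash
echo 'PIN=PIN+.0007*cxv+.0009*cyv' >> h.py; python3 - <<'E'
from h import *
h=hang(PIN+[0,0,.030],np.pi/2);print(h[0],h[1].as_quat());plan(*h)
E
```

```text
[ 0.51644283 -0.15868305  0.152     ] [0.79079086 0.61208644 0.         0.        ]
1/1 rows>=1.0 {'tx': -0.132, 'ty': -0.005, 'tz': 0.013, 'wx': 0.005, 'wy': -0.004, 'wz': -0.007}
```

Emit:
apply_moves:
  moves:
    - {"tx":-0.015,"ty":-0.005,"tz":0.01,"wx":0.005,"wy":-0.004,"wz":-0.007}
    - {"tx":-0.035,"ty":-0.005,"tz":0.01,"wx":0.005,"wy":-0.004,"wz":-0.007}
    - {"tx":-0.06,"ty":-0.005,"tz":0.01,"wx":0.005,"wy":-0.004,"wz":-0.007}
    - {"tx":-0.085,"ty":-0.005,"tz":0.01,"wx":0.005,"wy":-0.004,"wz":-0.007}
    - {"tx":-0.105,"ty":-0.005,"tz":0.01,"wx":0.005,"wy":-0.004,"wz":-0.007}
    - {"tx":-0.12,"ty":-0.005,"tz":0.01,"wx":0.005,"wy":-0.004,"wz":-0.007}
    - {"tx":-0.132,"ty":-0.005,"tz":0.01,"wx":0.005,"wy":-0.004,"wz":-0.007}
    - {"tx":-0.132,"ty":-0.005,"tz":0.01,"wx":0.005,"wy":-0.004,"wz":-0.007}
    - {"tx":-0.132,"ty":-0.005,"tz":0.01,"wx":0.005,"wy":-0.004,"wz":-0.007}

```text
clock: 22.47
tcp_pos: [0.5151, -0.1588, 0.1517]
orientation: [0.791, 0.612, -0.001, -0.001]
wrist_force: [0.2, 0.1, -2.3]
gripper_width: 0.157
gripper_force: 49.8
```

```bash
python3 - <<'E'
from h import *
from bench import *
s=sense();print(s["tcp_pos"],s["wrist_force"],s["ft_torque"])
plan(*hang(PIN+[0,0,.030],np.pi/2))
cv2.imwrite("pics/scene6.png",capture("scene")["image"][...,::-1])
im=cv2.imread("pics/scene6.png").astype(int);sat=im.max(2)-im.min(2);val=im.max(2)
print("     "+" ".join(f"{x:3d}" for x in range(155,180)))
for y in range(178,203):print(y,"|"," ".join(f"{sat[y,x]:3d}" if sat[y,x]<45 and val[y,x]>60 else "  ." for x in range(155,180)))
E
```

```text
[ 0.51507772 -0.15883144  0.15173366] [ 0.15182296  0.07206493 -2.30776031] [-0.06814206  0.06996776  0.00118295]
1/1 rows>=0.0 {'tx': 0.002, 'ty': 0.004, 'tz': -0.001, 'wx': -0.005, 'wy': 0.0, 'wz': -0.003}
     155 156 157 158 159 160 161 162 163 164 165 166 167 168 169 170 171 172 173 174 175 176 177 178 179
178 |  44  42  32   .   .   .   .   .   .   .   .  34  42  44  43   .  44   .  42  37  30   .   .   .   .
179 |   .   .   .  34   .   .   .   .   .   .   .  36   .   .  42  43   .   .   .  41  37  35  25   .   .
180 |   .   .   .   .  44  32   .   .   .   .   .  35  40   .   .   .   .  43  44   .  40  37  39  30  25
181 |   .   .   .   .   .   .  42  34  31   .   .   .   .   .   .   .   .   .  42  44  41  40  37  37  36
182 |   .   .   .   .   .   .   .  44   .   .   .   .   .   .   .  44   .  41   .   .  41  44  40  42  39
183 |   .   .   .   .   .   .   .   .   .   .   .   .   .   .   .   .   .   .  44  44  42  43  42  43  41
184 |   .   .   .   .   .   .   .   .  41  35  34  39  43   .   .  44  44  43  43   .  42  43  40  38  40
185 |   .   .   .   .   .   .   .  42  29  22
[... 1162 characters left out ...]
  20  11   8   6  15  29   .   .   .   .   .   .   .  44   .   .
197 |   .   .   .   .   .   .   .   .  39  26  18  10   6   9  27  44   .   .   .   .   .   .   .   .   .
198 |   .   .   .   .   .  43  43   .   .  41  28  19  11  20  41   .   .   .   .   .   .   .   .  44   .
199 |   .   .   .   .   .  43  39  44   .   .  43  30  25  36   .   .   .   .   .   .   .   .   .  44   .
200 |   .   .   .   .   .   .  42  39   .   .  44  40  38  43   .   .   .   .   .   .   .   .   .   .   .
201 |   .   .   .   .   .   .  41   .  40  44  44  43  40   .   .   .   .   .   .   .   .   .   .   .   .
202 |   .   .   .   .   .   .  40  40  38  44  41  43  40   .   .   .   .   .   .   .   .   .   .   .   .
```

Emit:
apply_moves:
  moves:
    - {"tx":0,"ty":0.006,"tz":0.0,"wx":-0.005,"wy":0,"wz":0}
    - {"tx":0,"ty":0.006,"tz":0.01,"wx":-0.005,"wy":0,"wz":0}
    - {"tx":0,"ty":0.006,"tz":0.02,"wx":-0.005,"wy":0,"wz":0}
    - {"tx":0,"ty":0.006,"tz":0.03,"wx":-0.005,"wy":0,"wz":0}
    - {"tx":0,"ty":0.006,"tz":0.03,"wx":-0.005,"wy":0,"wz":0}

```text
clock: 22.93
tcp_pos: [0.5163, -0.1588, 0.142]
orientation: [0.791, 0.612, -0.001, -0.0]
wrist_force: [-0.2, -0.5, -1.0]
gripper_width: 0.156
gripper_force: 49.8
```

Emit:
apply_moves:
  moves:
    - {"tx":0,"ty":0,"tz":0.006,"wx":0,"wy":0,"wz":0}
    - {"tx":0,"ty":0,"tz":0.012,"wx":0,"wy":0,"wz":0}
    - {"tx":0,"ty":0,"tz":0.018,"wx":0,"wy":0,"wz":0}
    - {"tx":0,"ty":0,"tz":0.018,"wx":0,"wy":0,"wz":0}

```text
clock: 23.27
tcp_pos: [0.5167, -0.1591, 0.137]
orientation: [0.791, 0.612, -0.0, -0.0]
wrist_force: [0.1, 0.2, -2.0]
gripper_width: 0.155
gripper_force: 49.8
```

Emit:
apply_moves:
  moves:
    - {"tx":0,"ty":0,"tz":0.006,"wx":0,"wy":0,"wz":0}
    - {"tx":0,"ty":0,"tz":0.012,"wx":0,"wy":0,"wz":0}
    - {"tx":0,"ty":0,"tz":0.012,"wx":0,"wy":0,"wz":0}

```text
clock: 23.52
tcp_pos: [0.5167, -0.1591, 0.1334]
orientation: [0.791, 0.612, -0.0, -0.0]
wrist_force: [-0.1, 1.9, -2.1]
gripper_width: 0.152
gripper_force: 49.8
```

Emit:
apply_moves:
  moves:
    - {"tx":0,"ty":0,"tz":0.005,"wx":0,"wy":0,"wz":0}
    - {"tx":0,"ty":0,"tz":0.01,"wx":0,"wy":0,"wz":0}
    - {"tx":0,"ty":0,"tz":0.01,"wx":0,"wy":0,"wz":0}

```text
clock: 23.77
tcp_pos: [0.5167, -0.1591, 0.1305]
orientation: [0.791, 0.612, -0.0, -0.0]
wrist_force: [1.0, 0.1, -2.5]
gripper_width: 0.156
gripper_force: 49.8
```

Emit:
apply_moves:
  moves:
    - {"tx":0,"ty":0,"tz":0.006,"wx":0,"wy":0,"wz":0}
    - {"tx":0,"ty":0,"tz":0.012,"wx":0,"wy":0,"wz":0}
    - {"tx":0,"ty":0,"tz":0.012,"wx":0,"wy":0,"wz":0}

```text
clock: 24.02
tcp_pos: [0.5167, -0.159, 0.1268]
orientation: [0.791, 0.612, -0.0, -0.0]
wrist_force: [-0.1, 1.0, -2.4]
gripper_width: 0.154
gripper_force: 49.8
```

Emit:
apply_moves:
  moves:
    - {"tx":0,"ty":0,"tz":0.005,"wx":0,"wy":0,"wz":0}
    - {"tx":0,"ty":0,"tz":0.01,"wx":0,"wy":0,"wz":0}
    - {"tx":0,"ty":0,"tz":0.01,"wx":0,"wy":0,"wz":0}

```text
clock: 24.27
tcp_pos: [0.5177, -0.1584, 0.1251]
orientation: [0.791, 0.612, 0.001, 0.0]
wrist_force: [0.9, 3.3, 7.1]
gripper_width: 0.153
gripper_force: 49.9
```

Emit:
apply_moves:
  moves:
    - {"tx":0,"ty":0,"tz":0.004,"wx":0,"wy":0,"wz":0}
    - {"tx":0,"ty":0,"tz":0.007,"wx":0,"wy":0,"wz":0}
    - {"tx":0,"ty":0,"tz":0.007,"wx":0,"wy":0,"wz":0}

```text
clock: 24.52
tcp_pos: [0.5184, -0.1576, 0.124]
orientation: [0.791, 0.612, 0.002, 0.0]
wrist_force: [-1.6, 5.9, 15.0]
gripper_width: 0.155
gripper_force: 50.0
```

```bash
python3 - <<'E'
from h import *
from bench import *
s=sense();print(s["tcp_pos"],s["wrist_force"],s["ft_torque"])
cv2.imwrite("pics/scene7.png",capture("scene")["image"][...,::-1])
im=cv2.imread("pics/scene7.png").astype(int);sat=im.max(2)-im.min(2);val=im.max(2)
print("     "+" ".join(f"{x:3d}" for x in range(158,176)))
for y in range(184,203):print(y,"|"," ".join(f"{sat[y,x]:3d}" if sat[y,x]<45 and val[y,x]>60 else "  ." for x in range(158,176)))
for x in(185,195,205):print(x," ".join(f"{im[y,x,1]:3d}" for y in range(205,240)))
M=R.from_quat(s["orientation"]).as_matrix();p=s["tcp_pos"];dx,dy,dz=-M[:,0],-M[:,2],-M[:,1];c=p+.027*M[:,2]
print(proj("scene",[c+u*.075*dx-.075*dy-.007*dz for u in(1,-1)]).round(1).tolist())
E
```

```text
[ 0.51841005 -0.15758777  0.12398524] [-1.57663487  5.91630395 15.04877205] [ 0.72894327  0.65883674 -0.17472522]
     158 159 160 161 162 163 164 165 166 167 168 169 170 171 172 173 174 175
184 |   .   .   .   .   .   .   .   .   .  35  44   .  42   .  44  41  39  32
185 |   .   .   .   .   .   .   .   .   .  34  44   .   .   .   .   .  43  35
186 |   .   .   .   .   .   .   .   .   .  32  39  44   .  43   .  44  42  37
187 |  44  41   .   .   .   .   .   .   .   .  35  42  44  44  43  42  44  41
188 |   .   .   .  36   .   .   .   .   .  17  36   .   .  44  44  43   .   .
189 |   .   .   .   .  44  35   .   .  11  26  39  42  44   .   .   .  41  43
190 |   .   .   .   .   .  43  26  16  16  26  39  43  44   .   .  43  43  44
191 |   .   .   .   .   .  41  24  14  18  30  39   .   .   .   .   .  43  42
192 |   .   .   .   .   .  39  21  14  13  23  39  43   .  44   .  43  44   .
193 |   .   .   .   .   .  41  22  11  11  23  37   .   .   .   .  41  44  43
194 |   .   .   .   .   .  41  27  14  12  19  33  44   .   .  44   .  44  43
195 |   .   .   .   .   .  38  21  11  11  15  28  
[... 337 characters left out ...]
.
200 |   .   .   .   .   .   .   .   .  44  36  37  42   .   .   .   .   .   .
201 |   .   .   .   .   .   .   .   .   .   .   .  42   .   .   .   .   .   .
202 |   .   .   .   .   .   .   .   .   .   .   .   .   .   .   .   .   .   .
185  93  87  92  93  86  86  89  92  92  88 105 135 151 149 150 154 150 149 149 152 152 152 149 151 147 152 148 151 148 147 152 151 150 152 150
195  91  93  94  93  88  96  91  89  93  93  93  89  95  92  89  89 107 135 151 150 149 154 150 152 150 154 144 152 149 150 150 152 146 152 150
205  96  98  95 101  96  96 100 101 101 101  97  92  98  95  95  98  98  96 100  97  90  83  98 136 146 150 150 152 152 150 151 152 152 152 150
[[170.1, 204.1], [207.6, 226.7]]
```

The knuckle now merges with its bracket with no gap, so it is down. Ease off and let go, then rise.

Emit:
apply_moves:
  moves:
    - {"tx":0,"ty":0,"tz":-0.005,"wx":0,"wy":0,"wz":0}
    - {"tx":0,"ty":0,"tz":-0.008,"wx":0,"wy":0,"wz":0}
    - {"tx":0,"ty":0,"tz":-0.008,"wx":0,"wy":0,"wz":0}

```text
clock: 24.82
tcp_pos: [0.5174, -0.1587, 0.125]
orientation: [0.791, 0.612, 0.001, 0.0]
wrist_force: [-0.7, 3.5, 7.1]
gripper_width: 0.152
gripper_force: 49.9
```

Emit:
apply_moves:
  moves:
    - {"tx":0,"ty":0,"tz":0,"wx":0,"wy":0,"wz":0}
    - {"tx":0,"ty":0,"tz":0,"wx":0,"wy":0,"wz":0}
    - {"tx":0,"ty":0,"tz":0,"wx":0,"wy":0,"wz":0}
    - {"tx":0,"ty":0,"tz":0,"wx":0,"wy":0,"wz":0}
    - {"tx":0,"ty":0,"tz":0,"wx":0,"wy":0,"wz":0}
    - {"tx":0,"ty":0,"tz":0,"wx":0,"wy":0,"wz":0}
    - {"tx":0,"ty":0,"tz":0,"wx":0,"wy":0,"wz":0}
  hand: 0.6

```text
clock: 25.4
tcp_pos: [0.5167, -0.1593, 0.1243]
orientation: [0.791, 0.612, -0.0, 0.0]
wrist_force: [-0.5, 0.1, 0.2]
gripper_width: 0.598
gripper_force: 0.0
```

Emit:
apply_moves:
  moves:
    - {"tx":0,"ty":0,"tz":-0.03,"wx":0,"wy":0,"wz":0}
    - {"tx":0,"ty":0,"tz":-0.08,"wx":0,"wy":0,"wz":0}
    - {"tx":0,"ty":0,"tz":-0.15,"wx":0,"wy":0,"wz":0}
    - {"tx":0,"ty":0,"tz":-0.25,"wx":0,"wy":0,"wz":0}
    - {"tx":0,"ty":0,"tz":-0.36,"wx":0,"wy":0,"wz":0}
    - {"tx":0,"ty":0,"tz":-0.42,"wx":0,"wy":0,"wz":0}
    - {"tx":0,"ty":0,"tz":-0.42,"wx":0,"wy":0,"wz":0}

```text
clock: 25.98
tcp_pos: [0.5194, -0.1603, 0.2552]
orientation: [0.791, 0.611, 0.003, 0.004]
wrist_force: [0.8, -0.5, -0.1]
gripper_width: 0.6
gripper_force: 0.0
```

```bash
python3 - <<'E'
from h import *
from bench import *
s=sense();print(s["tcp_pos"],s["orientation"],s["wrist_force"],s["clock"])
for n,(x0,x1,y0,y1) in(("scene",(156,176,166,203)),):
    cv2.imwrite(f"pics/{n}8.png",capture(n)["image"][...,::-1])
    im=cv2.imread(f"pics/{n}8.png").astype(int);sat=im.max(2)-im.min(2);val=im.max(2)
    print("     "+" ".join(f"{x:3d}" for x in range(x0,x1)))
    for y in range(y0,y1):print(y,"|"," ".join(f"{sat[y,x]:3d}" if sat[y,x]<45 and val[y,x]>60 else "  ." for x in range(x0,x1)))
for z in(0,.016,.09,.106):print(proj("scene",PIN+[0,0,z]).round(1))
E
```

```text
[ 0.5193573  -0.1602585   0.25518773] [0.79123905 0.61149021 0.00263188 0.0036837 ] [ 0.79947125 -0.46290543 -0.10835912] 25.9833
     156 157 158 159 160 161 162 163 164 165 166 167 168 169 170 171 172 173 174 175
166 |   .   .   .   .   .   .   .   .   .   .   .   .   .   .   .   .   .   .   .   .
167 |   .   .   .   .   .   .   .   .   .   .   .   .   .   .   .   .   .   .   .   .
168 |   .   .   .   .   .   .   .   .   .   .   .   .   .   .   .   .   .   .   .   .
169 |   .   .   .  34  26  30  40   .   .   .   .   .   .   .   .   .   .   .   .   .
170 |   .   .  44  27  11  12  30  43   .   .   .   .   .   .   .   .   .   .   .   .
171 |   .   .  39  22   9   9  28  38   .   .   .   .   .   .   .   .   .   .   .   .
172 |   .  42  36  19   7   6  20  34  43   .   .   .   .   .   .   .   .   .   .   .
173 |   .  37  25  11   5   6  16  34   .   .   .  44   .   .   .   .   .   .   .   .
174 |  44  34  19  10   4   5  17  30  44   .   .   .   .  44   .  44   .   .   .   .
175 |  43  31  21  12   5   8  14  30  40   .   .   .  44   .   .   .   .   .  44   .
176 |  40  35  24  21  13
[... 1660 characters left out ...]
15  27  43   .   .   .   .   .   .
196 |  40  42  44  40  42  43  36  28  16   8   6   9  26  39   .   .   .   .   .   .
197 |   .  42  40  41  43  40  39  31  21  13   7   9  21  37  44   .   .   .   .   .
198 |   .   .  42   .  40  36  39  38  37  26  15  14  23  36   .  44   .   .   .   .
199 |   .   .   .   .   .  41  44  42  37  37  28  26  29  34  44   .   .   .   .   .
200 |   .   .   .   .   .  42  40  39  37  39  39  40  39  42   .   .   .   .   .   .
201 |   .   .   .   .   .   .  39  43  42  41  43  40  43  43   .   .   .   .   .   .
202 |   .   .   .   .   .   .   .  38  41  39   .  44  42  44   .   .   .   .   .   .
[[168.2 195.3]]
[[167.2 191.5]]
[[162.5 173.4]]
[[161.4 169.3]]
```

Both knuckles sit at their brackets (tubes at rows 169-176 and 190-197, matching the pin spacing). Now plan the closing sweep with shut fingers, kept above the pull and with the body above the case.

```bash
python3 - <<'E'
from h import *
from bench import sense
s=sense();_,Rt=hang(PIN,np.pi/2)
def P(th,r=.14,g=0,z=.119):
    t=np.radians(th);e=np.cos(t)*cyv-np.sin(t)*cxv;dz=-np.sin(t)*cyv-np.cos(t)*cxv
    q=PIN+r*e+(.005+.009*np.cos(t)+.0175*np.sin(t)+g)*dz;q[2]=z;return q
st=P(90,g=.03)
print("A",st);plan([*st[:2],.255],Rt);print("down",(.255-.119)/.3)
for ths in(np.linspace(93,48,12),np.linspace(46,3,12)):
    b=st if ths[0]>90 else P(48); print([[float(v) for v in (Rt.inv().apply(P(t)-b)/.3).round(3)] for t in ths])
E
```

```text
A [ 0.47697042 -0.09371244  0.119     ]
1/1 rows>=1.9 {'tx': 0.178, 'ty': -0.188, 'tz': -0.008, 'wx': 0.01, 'wy': 0.0, 'wz': -0.002}
down 0.45333333333333337
[[-0.004, 0.077, 0.0], [0.001, 0.108, 0.0], [0.005, 0.14, 0.0], [0.007, 0.172, 0.0], [0.006, 0.205, 0.0], [0.003, 0.237, 0.0], [-0.003, 0.27, 0.0], [-0.01, 0.303, 0.0], [-0.021, 0.335, 0.0], [-0.033, 0.367, 0.0], [-0.049, 0.398, 0.0], [-0.066, 0.428, 0.0]]
[[-0.009, 0.014, 0.0], [-0.03, 0.041, 0.0], [-0.052, 0.067, 0.0], [-0.076, 0.091, 0.0], [-0.102, 0.113, 0.0], [-0.13, 0.134, 0.0], [-0.16, 0.153, 0.0], [-0.191, 0.169, 0.0], [-0.223, 0.183, 0.0], [-0.257, 0.195, 0.0], [-0.291, 0.204, 0.0], [-0.326, 0.211, 0.0]]
```

Emit:
apply_moves:
  moves:
    - {"tx":0.09,"ty":-0.1,"tz":0,"wx":0.01,"wy":0,"wz":0}
    - {"tx":0.178,"ty":-0.188,"tz":0,"wx":0.01,"wy":0,"wz":0}
    - {"tx":0.178,"ty":-0.188,"tz":0,"wx":0.01,"wy":0,"wz":0}
    - {"tx":0.178,"ty":-0.188,"tz":0,"wx":0.01,"wy":0,"wz":0}
    - {"tx":0.178,"ty":-0.188,"tz":0,"wx":0.01,"wy":0,"wz":0}
    - {"tx":0.178,"ty":-0.188,"tz":0,"wx":0.01,"wy":0,"wz":0}
    - {"tx":0.178,"ty":-0.188,"tz":0,"wx":0.01,"wy":0,"wz":0}
    - {"tx":0.178,"ty":-0.188,"tz":0,"wx":0.01,"wy":0,"wz":0}
    - {"tx":0.178,"ty":-0.188,"tz":0,"wx":0.01,"wy":0,"wz":0}
  hand: 0

```text
clock: 26.78
tcp_pos: [0.4759, -0.094, 0.2503]
orientation: [0.791, 0.611, -0.002, -0.002]
wrist_force: [0.0, -0.3, -0.0]
gripper_width: 0.002
gripper_force: 0.0
```

```bash
python3 - <<'E'
from h import *
from bench import sense
s=sense();_,Rt=hang(PIN,np.pi/2);print(s["tcp_pos"],s["gripper_width"]);plan([.47697,-.09371,.119],Rt)
E
```

```text
[ 0.47586755 -0.09400258  0.25028585] 0.0018108117558072302
1/1 rows>=3.1 {'tx': 0.002, 'ty': 0.006, 'tz': 0.438, 'wx': -0.01, 'wy': 0.001, 'wz': -0.004}
```

Emit:
apply_moves:
  moves:
    - {"tx":0,"ty":0,"tz":0.07,"wx":-0.01,"wy":0,"wz":0}
    - {"tx":0,"ty":0,"tz":0.16,"wx":-0.01,"wy":0,"wz":0}
    - {"tx":0,"ty":0,"tz":0.26,"wx":-0.01,"wy":0,"wz":0}
    - {"tx":0,"ty":0,"tz":0.35,"wx":-0.01,"wy":0,"wz":0}
    - {"tx":0,"ty":0,"tz":0.41,"wx":-0.01,"wy":0,"wz":0}
    - {"tx":0,"ty":0.004,"tz":0.438,"wx":-0.01,"wy":0,"wz":0}
    - {"tx":0,"ty":0.004,"tz":0.438,"wx":-0.01,"wy":0,"wz":0}

```text
clock: 27.37
tcp_pos: [0.4755, -0.0936, 0.1176]
orientation: [0.791, 0.611, -0.001, -0.001]
wrist_force: [-0.3, -0.8, 0.6]
gripper_width: 0.001
gripper_force: 0.0
```

Emit:
apply_moves:
  moves:
    - {"tx":0,"ty":0.04,"tz":0,"wx":0,"wy":0,"wz":0}
    - {"tx":0,"ty":0.077,"tz":0,"wx":0,"wy":0,"wz":0}
    - {"tx":0.001,"ty":0.108,"tz":0,"wx":0,"wy":0,"wz":0}
    - {"tx":0.005,"ty":0.14,"tz":0,"wx":0,"wy":0,"wz":0}
    - {"tx":0.007,"ty":0.172,"tz":0,"wx":0,"wy":0,"wz":0}
    - {"tx":0.006,"ty":0.205,"tz":0,"wx":0,"wy":0,"wz":0}
    - {"tx":0.003,"ty":0.237,"tz":0,"wx":0,"wy":0,"wz":0}
    - {"tx":-0.003,"ty":0.27,"tz":0,"wx":0,"wy":0,"wz":0}
    - {"tx":-0.01,"ty":0.303,"tz":0,"wx":0,"wy":0,"wz":0}
    - {"tx":-0.033,"ty":0.367,"tz":0,"wx":0,"wy":0,"wz":0}
    - {"tx":-0.049,"ty":0.398,"tz":0,"wx":0,"wy":0,"wz":0}
    - {"tx":-0.066,"ty":0.428,"tz":0,"wx":0,"wy":0,"wz":0}

```text
clock: 28.37
tcp_pos: [0.5972, -0.1459, 0.1208]
orientation: [0.791, 0.612, 0.001, 0.001]
wrist_force: [-0.3, -0.2, 1.5]
gripper_width: 0.006
gripper_force: 0.0
```

Emit:
apply_moves:
  moves:
    - {"tx":-0.009,"ty":0.014,"tz":0,"wx":0,"wy":0,"wz":0}
    - {"tx":-0.03,"ty":0.041,"tz":0,"wx":0,"wy":0,"wz":0}
    - {"tx":-0.052,"ty":0.067,"tz":0,"wx":0,"wy":0,"wz":0}
    - {"tx":-0.076,"ty":0.091,"tz":0,"wx":0,"wy":0,"wz":0}
    - {"tx":-0.102,"ty":0.113,"tz":0,"wx":0,"wy":0,"wz":0}
    - {"tx":-0.13,"ty":0.134,"tz":0,"wx":0,"wy":0,"wz":0}
    - {"tx":-0.16,"ty":0.153,"tz":0,"wx":0,"wy":0,"wz":0}
    - {"tx":-0.191,"ty":0.169,"tz":0,"wx":0,"wy":0,"wz":0}
    - {"tx":-0.223,"ty":0.183,"tz":0,"wx":0,"wy":0,"wz":0}
    - {"tx":-0.257,"ty":0.195,"tz":0,"wx":0,"wy":0,"wz":0}
    - {"tx":-0.257,"ty":0.195,"tz":0,"wx":0,"wy":0,"wz":0}

```text
clock: 29.28
tcp_pos: [0.6321, -0.2385, 0.1192]
orientation: [0.792, 0.61, -0.001, 0.001]
wrist_force: [-0.7, -1.5, -0.5]
gripper_width: 0.003
gripper_force: 0.0
```

```bash
python3 - <<'E'
from h import *
from bench import *
s=sense();v=s["tcp_pos"]-PIN;print(s["tcp_pos"],s["wrist_force"],"rel pin cx,cy",v@cxv,v@cyv)
cv2.imwrite("pics/scene9.png",capture("scene")["image"][...,::-1]);cv2.imwrite("pics/top9.png",capture("top")["image"][...,::-1])
E
```

```text
[ 0.63206374 -0.23846612  0.11918813] [-0.67199377 -1.52924683 -0.53126568] rel pin cx,cy -0.03875102310670352 0.13393017056402723
```

Emit:
apply_moves:
  moves:
    - {"tx":-0.015,"ty":0.005,"tz":0,"wx":0,"wy":0,"wz":0}
    - {"tx":-0.03,"ty":0.01,"tz":0,"wx":0,"wy":0,"wz":0}
    - {"tx":-0.045,"ty":0.015,"tz":0,"wx":0,"wy":0,"wz":0}
    - {"tx":-0.06,"ty":0.02,"tz":0,"wx":0,"wy":0,"wz":0}
    - {"tx":-0.06,"ty":0.02,"tz":0,"wx":0,"wy":0,"wz":0}

```text
clock: 29.8
tcp_pos: [0.6337, -0.255, 0.1192]
orientation: [0.792, 0.611, -0.001, 0.001]
wrist_force: [-0.3, -0.2, -0.2]
gripper_width: 0.005
gripper_force: 0.0
```

Emit:
apply_moves:
  moves:
    - {"tx":-0.01,"ty":0,"tz":0,"wx":0,"wy":0,"wz":0}
    - {"tx":-0.02,"ty":0,"tz":0,"wx":0,"wy":0,"wz":0}
    - {"tx":-0.02,"ty":0,"tz":0,"wx":0,"wy":0,"wz":0}

```text
clock: 30.05
tcp_pos: [0.6321, -0.2599, 0.1191]
orientation: [0.791, 0.611, -0.0, 0.0]
wrist_force: [0.0, 0.7, 0.4]
gripper_width: 0.004
gripper_force: 0.0
```

Emit:
apply_moves:
  moves:
    - {"tx":-0.007,"ty":0,"tz":0,"wx":0,"wy":0,"wz":0}
    - {"tx":-0.014,"ty":0,"tz":0,"wx":0,"wy":0,"wz":0}
    - {"tx":-0.014,"ty":0,"tz":0,"wx":0,"wy":0,"wz":0}

```text
clock: 30.3
tcp_pos: [0.6311, -0.2637, 0.1191]
orientation: [0.791, 0.611, -0.0, 0.0]
wrist_force: [-0.5, -0.4, -0.3]
gripper_width: 0.008
gripper_force: 0.1
```

Emit:
apply_moves:
  moves:
    - {"tx":-0.007,"ty":0,"tz":0,"wx":0,"wy":0,"wz":0}
    - {"tx":-0.014,"ty":0,"tz":0,"wx":0,"wy":0,"wz":0}
    - {"tx":-0.014,"ty":0,"tz":0,"wx":0,"wy":0,"wz":0}

```text
clock: 30.55
tcp_pos: [0.6304, -0.2665, 0.1188]
orientation: [0.791, 0.612, 0.0, -0.0]
wrist_force: [0.5, 1.7, -1.0]
gripper_width: 0.003
gripper_force: 0.8
```

Emit:
apply_moves:
  moves:
    - {"tx":-0.005,"ty":0,"tz":0,"wx":0,"wy":0,"wz":0}
    - {"tx":-0.01,"ty":0,"tz":0,"wx":0,"wy":0,"wz":0}
    - {"tx":-0.01,"ty":0,"tz":0,"wx":0,"wy":0,"wz":0}

```text
clock: 30.8
tcp_pos: [0.6304, -0.2665, 0.1189]
orientation: [0.791, 0.612, 0.002, -0.002]
wrist_force: [1.4, 6.7, 0.7]
gripper_width: 0.0
gripper_force: 3.2
```

```bash
python3 - <<'E'
from h import *
from bench import *
s=sense();v=s["tcp_pos"]-PIN;print(s["tcp_pos"],s["wrist_force"],"rel pin cx,cy",v@cxv,v@cyv)
im=capture("scene")["image"][...,::-1];cv2.imwrite("pics/scene10.png",im)
# door free edge: expected shut positions of door corners, front face
for th in(0,10,90):
    t=np.radians(th);e=np.cos(t)*cyv-np.sin(t)*cxv;dz=-np.sin(t)*cyv-np.cos(t)*cxv
    print(th,"front free lo/up, pull",proj("scene",[PIN+.162*e+.005*dz+[0,0,-.022],PIN+.162*e+.005*dz+[0,0,.128],PIN+.135*e+.041*dz+.053*UP]).round().tolist())
E
```

```text
[ 0.63037987 -0.26653897  0.11886927] [1.37977422 6.66723421 0.68841437] rel pin cx,cy -0.011152543697567067 0.13933795192302045
0 front free lo/up, pull [[130.0, 235.0], [116.0, 199.0], [140.0, 217.0]]
10 front free lo/up, pull [[138.0, 239.0], [124.0, 203.0], [148.0, 219.0]]
90 front free lo/up, pull [[211.0, 223.0], [204.0, 187.0], [209.0, 194.0]]
```

Firm contact against the case. Press home, then withdraw.

Emit:
apply_moves:
  moves:
    - {"tx":-0.005,"ty":0,"tz":0,"wx":0,"wy":0,"wz":0}
    - {"tx":-0.01,"ty":0,"tz":0,"wx":0,"wy":0,"wz":0}
    - {"tx":-0.015,"ty":0,"tz":0,"wx":0,"wy":0,"wz":0}
    - {"tx":-0.015,"ty":0,"tz":0,"wx":0,"wy":0,"wz":0}
    - {"tx":-0.015,"ty":0,"tz":0,"wx":0,"wy":0,"wz":0}

```text
clock: 31.27
tcp_pos: [0.6303, -0.2664, 0.1189]
orientation: [0.79, 0.613, 0.003, -0.004]
wrist_force: [1.1, 13.1, 2.4]
gripper_width: 0.006
gripper_force: 6.3
```

Emit:
apply_moves:
  moves:
    - {"tx":0.01,"ty":0,"tz":0,"wx":0,"wy":0,"wz":0}
    - {"tx":0.02,"ty":0,"tz":0,"wx":0,"wy":0,"wz":0}
    - {"tx":0.03,"ty":0,"tz":0,"wx":0,"wy":0,"wz":0}
    - {"tx":0.045,"ty":0,"tz":0,"wx":0,"wy":0,"wz":0}
    - {"tx":0.07,"ty":0,"tz":0,"wx":0,"wy":0,"wz":0}
    - {"tx":0.12,"ty":0,"tz":0,"wx":0,"wy":0,"wz":0}
    - {"tx":0.2,"ty":0,"tz":0,"wx":0,"wy":0,"wz":0}
    - {"tx":0.25,"ty":0,"tz":-0.1,"wx":0,"wy":0,"wz":0}
    - {"tx":0.25,"ty":0,"tz":-0.3,"wx":0,"wy":0,"wz":0}
    - {"tx":0.25,"ty":0,"tz":-0.5,"wx":0,"wy":0,"wz":0}
    - {"tx":0.25,"ty":0,"tz":-0.6,"wx":0,"wy":0,"wz":0}

```text
clock: 32.18
tcp_pos: [0.6474, -0.1998, 0.2757]
orientation: [0.791, 0.612, -0.0, -0.0]
wrist_force: [1.0, 0.2, -0.1]
gripper_width: 0.005
gripper_force: 0.0
```

```bash
python3 - <<'E'
from h import *
from bench import *
print(sense()["tcp_pos"],sense()["wrist_force"])
im=capture("scene")["image"][...,::-1];cv2.imwrite("pics/scene11.png",im)
im=im.astype(int);tp=capture("top")["image"][...,::-1];cv2.imwrite("pics/top11.png",tp)
# row profiles: pull (dark) & door free edge
for y in(205,212,217,222,228):print(y,"x112..160 R:"," ".join(f"{im[y,x,2]:3d}" for x in range(112,160,2)))
a=cv2.imread("pics/scene0.png").astype(int)
# bystanders: diff in jar/bottle windows
for nm,P in(("jarA",(.6958,-.0117,.05)),("jarB",(.703,.1915,.05)),("jarC",(.3542,-.2008,.05)),("bottle",(.3397,.1912,.08))):
    x,y=proj("scene",P)[0].astype(int);print(nm,(x,y),np.abs(im-a)[y-10:y+10,x-6:x+7].mean().round(1))
for th in(0,5):
    t=np.radians(th);e=np.cos(t)*cyv-np.sin(t)*cxv;dz=-np.sin(t)*cyv-np.cos(t)*cxv
    print(th,"pull top face ends",proj("scene",[PIN+.135*e+.041*dz+(.053+k)*UP for k in(-.035,.035)]).round(1).tolist(),"free edge front mid",proj("scene",PIN+.162*e+.005*dz+.053*UP).round(1).tolist())
E
```

```text
[ 0.6473607  -0.19983909  0.27571541] [ 0.98689702  0.22609241 -0.08017544]
205 x112..160 R:  69  77  93  95 107 100 100 108 109 104  94  83  81  67  69  69  70  62  71  71  69  65  69  87
212 x112..160 R:  94  81  70  88  97 102  95  97  72  53  45  50  57  67  68  71  66  65  71  84  91  92  94  99
217 x112..160 R:  95  95  93  82  86  95 102 100  95  70  48  48  59  64  61  73  90  93  89  92  96 102 108 173
222 x112..160 R:  91  94  92  95  96 100 104 100  98  93  77  51  48  58  60  72  98 102 107 102 111 158 207 222
228 x112..160 R:  86  87  89  89  92  92 105 124 121 102  89  93  93  93  92 104 104 144 215 221 221 223 222 222
jarA (np.int64(204), np.int64(269)) 5.0
jarB (np.int64(276), np.int64(296)) 4.5
jarC (np.int64(202), np.int64(166)) 4.5
bottle (np.int64(323), np.int64(189)) 4.5
0 pull top face ends [[142.7, 225.8], [137.0, 208.8]] free edge front mid [[123.3, 217.7]]
5 pull top face ends [[146.7, 226.7], [141.1, 209.8]] free edge front mid [[127.1, 219.7]]
```

```bash
python3 - <<'E'
import cv2,numpy as np
im=cv2.imread("pics/scene11.png").astype(int);sat=im.max(2)-im.min(2)
for y in range(165,202):print(y,"|"," ".join(f"{sat[y,x]:3d}" if sat[y,x]<30 else "  ." for x in range(154,174)))
E
```

```text
165 |   .   .   .   .   .   .   .   .   .   .   .   .   .   .   .   .   .   .   .   .
166 |   .   .   .   .   .   .   .   .   .   .   .   .   .   .   .   .   .   .   .   .
167 |   .   .   .   .   .   .   .   .   .   .   .   .   .   .   .   .   .   .   .   .
168 |   .   .   .   .   .   .   .   .   .   .   .   .   .   .   .   .   .   .   .   .
169 |   .   .   .   .   .  17  17  17  21  28   .   .   .   .   .   .   .   .   .   .
170 |   .   .   .   .  25  10   3   7   5  13  27   .   .   .   .   .   .   .   .   .
171 |   .   .   .   .  24  15   7   5   5   9  19   .   .   .   .   .   .   .   .   .
172 |   .   .   .   .  29  16   7   3   5   6  19   .   .   .   .   .   .   .   .   .
173 |   .   .   .   .  26  13   9   4   6   5  12  28   .   .   .   .   .   .   .   .
174 |   .   .   .   .  22   7   5   5   7   5   8  21   .   .   .   .   .   .   .   .
175 |   .   .   .  25  10   6   2   7   3   3  10  23   .   .   .   .   .   .   .   .
176 |   .   .  24  14   8   5   7   9   8  12  21   .   .   .   .   .   .   .   .   .
177 |  24  16  11   4   8   8  15  20  20  24   .   .   .   .   .   
[... 1381 characters left out ...]
   .   .   .
194 |   .   .   .   .   .   .   .   .   .   .   .  24  10   4   5   8  11   .   .   .
195 |   .   .   .   .   .   .   .   .   .   .   .  21  11   4   3   5  11  29   .   .
196 |   .   .   .   .   .   .   .   .   .   .  22  15   8   5   3   4   8   .   .   .
197 |   .   .   .   .   .   .   .   .  25  20   9   9   4   6   5   5  13   .   .   .
198 |   .   .   .   .   .   .   .  24  17  11   5   6   7  10  12  15  29   .   .   .
199 |   .   .   .   .   .   .  23  13   9   7  10  13  23  26  23   .   .   .   .   .
200 |   .   .   .   .   .  25  11   7   6   9  18  28   .   .   .   .   .   .   .   .
201 |   .   .   .   .   .  18   8   4  11  18  29   .   .   .   .   .   .   .   .   .
```

Both knuckles sit full-height on their brackets, the door is shut and the fingers are clear. Handing in.

```bash
python3 -c "
from bench import hand_in
print(hand_in())"
```

```text
the job is handed in; nothing more can be done
None
```

I handed the job in at about 32 s. The door was stood on the easel and let go, taken again by its top edge, and hung with both knuckles down on their pins. It was then released and pressed shut against the case, and the jars and bottle show no change from the first picture.

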